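# Close a ferrite core in the core press and screw it down until the clutch clicks

### The job

Set the loose dark grey ferrite U-core half on its mate in the blue core press, legs down, its round leg in the coil's bore and its square leg between the white cheeks, until it drops fully home; then push the shuttle with the black handle all the way in to the stop under the screw. Turn the black slip-clutch knob on top of the screw clockwise until the foot bears on the core and the clutch has clicked over at least twice, then let go and leave the core clamped there. Leave the bottle, the small transformer and the solder spool where they are.

Things in the scene. Friction and masses are not known exactly. Their poses are not given: they have to be found in the camera images.
- core: the loose half of a power-transformer core: a dark grey ferrite U standing legs down on the bench, 85 mm long (its x), 26 mm thick (its y), 44 mm tall, about 0.32 kg. Origin on the bench under the middle; the yoke spans x -43 to +42 mm, z 24 to 44 mm, its end over the round leg rounded, the other square; the round leg (24 mm diameter) is centred at x = +29 mm, the square leg (18 mm in x by 26 mm in y) at x = -32 mm, both 24 mm long. Grip the yoke across its thickness
- core_round (a point): point on the yoke's top face of the loose core half, above the round leg (core x +29, z 44 mm)
- core_square (a point): point on the yoke's top face of the loose core half, above the square leg (core x -32, z 44 mm)
- press: blue bench core press, fixed, yaw varies; origin on the bench under its screw axis. Its +x points to the column (column face at x = 55 mm, 62 mm wide in y); arm from x = -28 to +105 mm, its top at z = 188 mm, the collar round the screw at 199 mm. Along its y runs a slideway: the shuttle stands out at +y for loading and goes in towards -y. Base plate x -50 to +115, y -75 to +210 mm
- shuttle (a joint): shuttle travel, m: about 0 (0 to 0.025 at the start) out for loading, grows to 0.130 at the stop, where the seat is under the screw; moves along the press's -y, slide friction about 4 N, stays where it is left
- handle (a point): middle of the shuttle's black upright push handle (23 mm diameter, 32 mm tall, centre 67 mm above the bench), 115 mm from the seat on the press's +y side; there is no need to grip it, it may be pushed
- seat (a point): middle of the seat on the shuttle, where the origin of the loose core half lies when fully home: 70 mm above the bench, its legs standing on the legs of the lower half. When home, core x points along the press's +y (round leg nearer the handle); the other way round it stays proud. The shuttle's axes are those of the press
- seat_round (a point): where point core_round lies when the core is fully home (moves with the shuttle)
- seat_square (a point): where point core_square lies when the core is fully home (moves with the shuttle)
- knob (a point): middle of the slip-clutch knob: a black ribbed cap, 43 mm diameter, 29 mm tall, upright on the screw axis, with a red mark on top; this point is 14.5 mm above its underside and about 0.23 m above the bench. It sinks 12 mm per turn clockwise (seen from above) with the screw
- thimble (a joint): turn of the silver thimble and screw, rad, grows clockwise from above and lowers the foot by 12 mm per turn (1.91 mm per rad). The foot is 14 mm above the seated core at 0 rad; it starts 3.6 to 5.7 rad down, and meets a seated core at about 7.3 rad. It takes 0.15 N m to turn and is self-locking
- cap (a joint): turn of the knob relative to the thimble, rad, clockwise from above: stays near 0 while the screw turns freely. At about 0.27 N m the ball clutch inside slips and clicks over: one click is 0.524 rad, so two clicks read about 1.05; let go, it settles on or near a whole click
- foot: the steel screw with its round pressure foot, 35 mm diameter; origin at the middle of the foot's underside
- bottle: bystander: white bottle with blue nozzle, 50 mm diameter, 150 mm tall, origin under its middle; leave alone
- small_transformer: bystander: small mains transformer, 36 x 62 x 43 mm, origin under its middle; leave alone
- spool: bystander: spool of solder, 52 mm diameter, 38 mm tall, standing in front of the press, origin under its middle; leave alone
- coil_mouth (a point): centre of the mouth of the yellow coil former that takes the round leg, 91 mm above the bench (21 mm above the seat's height): bore 28 mm diameter, flared to 36 mm at the mouth; coil and flange 43 mm outside diameter
- cheeks (a point): middle of the pocket between the white cheeks that takes the square leg, at the height of their flared tops, about 86 mm above the bench; 2 mm play on each side of the leg, open towards the coil
There are look-alikes about, which are no part of the job. Leave any green or orange look-alike of the core alone.

How it is judged:
By the outcome, as a careful person would: the job done as asked, in the order asked, and still so for the second after the job is handed in, with the robot touching nothing.
It also fails if it takes over 72 s, if anything falls off the work surface, if the arm or the gripper's body presses on something with over 40 N, if the wrist force passes 120 N, or if a joint passes its speed limit or range.

### The arm

A 6-joint arm with a two-finger parallel gripper is mounted at the origin on a cart in front of the work surface, level with it; the furniture and walls round the work are solid. World frame = base frame: x ahead of the robot, y to its left, z up, the work surface at z = 0. Lengths are in m, angles in degrees, forces in N, time in s.
With the tool pointing down it reaches from about 0.35 to 0.875 m from the base axis. Payload 4.2 kg.
Tool frame: the origin (TCP) lies at the very end of the fingers, on their centre line; the grasp point (between the pads) lies 19 mm behind it; z points along the fingers, y is the direction in which the jaws open and shut (so a half turn about z gives the same grasp; the last joint's range is limited). The gripper opens to 87 mm and grips with 3 to 60 N. Pads are 19 mm wide; open, the fingers measure 117 mm over their backs; the gripper's body (75 mm by 190 mm) begins 51 mm behind the grasp point.
Start: joints at [89.301, 22.042, 0.453, 0, -68.411, -14.817], TCP at [0.167, 0.602, 0.223] pointing down, gripper open.
Joint ranges: [-179.83, 179.83], [-69.29, 118.12], [-61.27, 80.66], [-181.25, 117.63], [-171.15, -9.14], [-177.46, 177.46]. Speed limits (degrees/s): [159.86, 159.86, 180, 180, 180, 180].

### API

Orientations are given as a 3x3 rotation matrix whose columns are the frame's x, y, z axes.
In Python, from station import r, imaging gives the robot as it stands. The module is installed in compiled form; this text tells all that it offers.
- The arm moves only by the tool move_arm, never from a script. Its argument "motion" is one flat list of numbers, 7 for each row, row after row: the shift along the tool's x, y, z in units of 40 mm (1.0 is 40 mm), then the turn, a rotation vector about the tool's x, y, z in units of 5 degrees (1.0 is 5 degrees), then the gripper's target within -1 to 1 (shut at 1, half-way at 0, fully open at -1). In form: [dx, dy, dz, wx, wy, wz, gripper, dx, dy, dz, wx, wy, wz, gripper, ...]. A call has 1 to 20 rows; each row is the pose to reach, as a shift and turn from the pose measured when the call began, along the tool's axes at that moment; what a row does not reach only later rows make up. A row lasts 1/12 s, in which the tool goes at most 41.7 mm and 7.16 degrees, less where a joint would pass 70% of its speed; a pose out of reach is approached as far as the arm can. A call with a gripper value outside its range is refused whole. The fingers move at their own pace and stop on an object; the grip force is fixed at half the most. Time passes only in rows, so rows that repeat a pose let the fingers close. It gives the time, the measured TCP pose, the force and the opening at its end, in the units of the state.
- r.sense(): the state, without advancing time (a new reading comes with each control period).
- imaging.capture(name): name is "side" or "top" or "wrist"; returns the picture (420x560x3 uint8, blue, green, red); there is no depth.
- imaging.camera_params(name): a dict with "intrinsics" (3x3 intrinsics, pixels), "world_from_camera" (4x4, takes a point from camera to world coordinates). Camera axes: x right, y down, z forward; pixel columns grow to the right and rows downward; lengths in m; the calibration is good to about 2 mm. A picture is of the moment at which its call begins: read the wrist's pose just before it. camera_params takes no time and is no camera call; for the wrist camera it gives the pose at the moment of the call.
- r.finish_job(): hands the job in, once; it reports no verdict.
The state is a dict: "time_s": time; "joints": joint angles; "joint_velocities": joint speeds; "effort": joint torques, N m; "tcp_pos": TCP position; "ee_rot": TCP orientation; "wrist_force": force on the tool from outside, world axes, zero at the start; "moment": the same for the moment, N m; "gripper_width": opening from 0.0 (shut) to 1.0 (fully open).
Only numpy, scipy, OpenCV 4.12 (cv2) and the standard library are available. Lean on these libraries where they do the work, as an engineer would, in place of code of your own. Each camera call takes 0.05 s, during which the arm holds its last target.

## Working session

There is one attempt and no reset: what is moved stays moved. The work goes in short steps, Python scripts to look and compute and a tool call to move; the robot and the scene stay as the last step left them, time stands still between calls to the robot, and variables do not carry over. Pictures are saved under pics/ and viewed, and the job is handed in when it is done.

Besides the shell and the picture viewer there is one more tool, called after "Request:" by a JSON object that holds its "api" and its "payload". move_arm: Moves the arm, as the interface text tells. Its arguments: {"type":"object","properties":{"motion":{"type":"array","items":{"type":"number"}}},"required":["motion"]}

```bash
mkdir -p pics; ls
cat > h.py <<'E'
import numpy as np, cv2
from station import r, imaging
def snap(n,f):
    p=imaging.camera_params(n); im=np.array(imaging.capture(n)); cv2.imwrite('pics/'+f,im); np.savez('pics/'+f+'.npz',K=p['intrinsics'],T=p['world_from_camera']); return im,p
def load(f):
    d=np.load('pics/'+f+'.npz'); return cv2.imread('pics/'+f),{'intrinsics':d['K'],'world_from_camera':d['T']}
def ray(p,u,v):
    K=np.array(p['intrinsics']);T=np.array(p['world_from_camera'])
    d=T[:3,:3]@np.linalg.inv(K)@np.array([u,v,1.]); return T[:3,3],d/np.linalg.norm(d)
def plane(p,u,v,z):
    o,d=ray(p,u,v); return o+d*(z-o[2])/d[2]
def proj(p,X):
    K=np.array(p['intrinsics']);T=np.array(p['world_from_camera'])
    c=T[:3,:3].T@(np.array(X)-T[:3,3]); q=K@c; return q[:2]/q[2]
def tri(p1,a,p2,b):
    o1,d1=ray(p1,*a);o2,d2=ray(p2,*b)
    s=np.linalg.lstsq(np.c_[d1,-d2],o2-o1,rcond=None)[0]
    A=o1+s[0]*d1;B=o2+s[1]*d2
    return (A+B)/2,np.linalg.norm(A-B)
E
python3 - <<'E'
from h import *
np.set_printoptions(precision=3,suppress=True)
for n in ['side','top','wrist']:
    im,p=snap(n,n+'0.png'); print(n,p['intrinsics'],p['world_from_camera'])
print(r.sense())
E
```

```text
pics
side [[397.762   0.    285.378]
 [  0.    397.762 210.902]
 [  0.      0.      1.   ]] [[-0.99  -0.094  0.106  0.418]
 [-0.139  0.514 -0.847  0.821]
 [ 0.025 -0.853 -0.521  0.585]
 [ 0.     0.     0.     1.   ]]
top [[463.337   0.    279.916]
 [  0.    463.337 202.911]
 [  0.      0.      1.   ]] [[-0.016 -0.989  0.146  0.345]
 [-1.     0.016 -0.003  0.118]
 [ 0.001 -0.146 -0.989  1.255]
 [ 0.     0.     0.     1.   ]]
wrist [[371.01    0.    280.376]
 [  0.    371.01  203.382]
 [  0.      0.      1.   ]] [[-0.267 -0.935 -0.233  0.229]
 [-0.964  0.26   0.062  0.585]
 [ 0.002  0.241 -0.971  0.383]
 [ 0.     0.     0.     1.   ]]
{'time_s': 0.15, 'joints': array([ 89.301,  22.081,   0.398,  -0.018, -68.412, -14.816]), 'joint_velocities': array([-0.008, -0.249,  0.325,  0.117,  0.042, -0.047]), 'effort': array([ -0.   , -39.105,  18.758,   4.222,   0.012,  -0.   ]), 'tcp_pos': array([0.167, 0.602, 0.222]), 'ee_rot': array([[ 0.964, -0.268, -0.   ],
       [-0.268, -0.964, -0.002],
       [ 0.   ,  0.002, -1.   ]]), 'wrist_force': array([ 0.073, -0.041,  0.386]), 'moment': array([-0.004, -0.005, -0.014]), 'gripper_width': 1.0018642867754353}
```

View pics/side0.png

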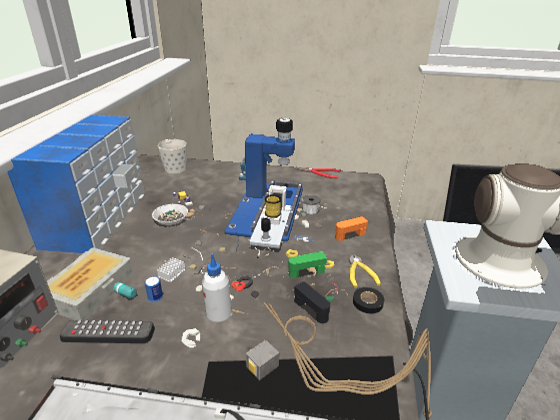

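View pics/top0.png

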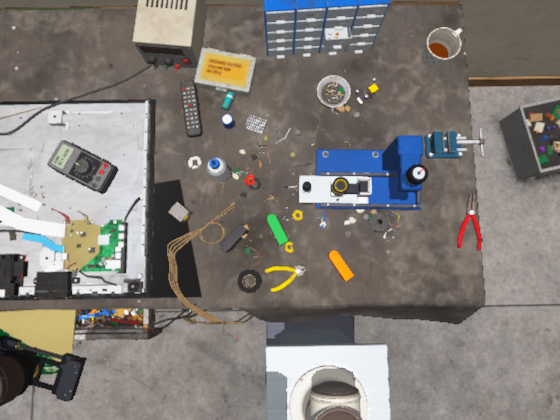

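View pics/wrist0.png

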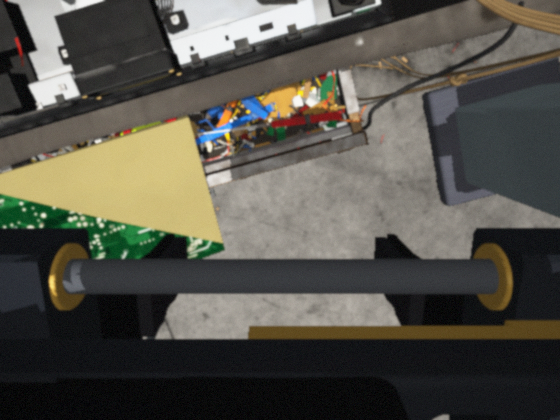

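Run:
```python
from h import *
im,_=load('top0.png'); cv2.imwrite('pics/c1.png',cv2.resize(im[130:290,210:440],None,fx=3.4,fy=3.4,interpolation=cv2.INTER_CUBIC))
im,_=load('side0.png'); cv2.imwrite('pics/c2.png',cv2.resize(im[110:330,195:395],None,fx=2.7,fy=2.7,interpolation=cv2.INTER_CUBIC))
```

```text
(no output)
```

View pics/c1.png

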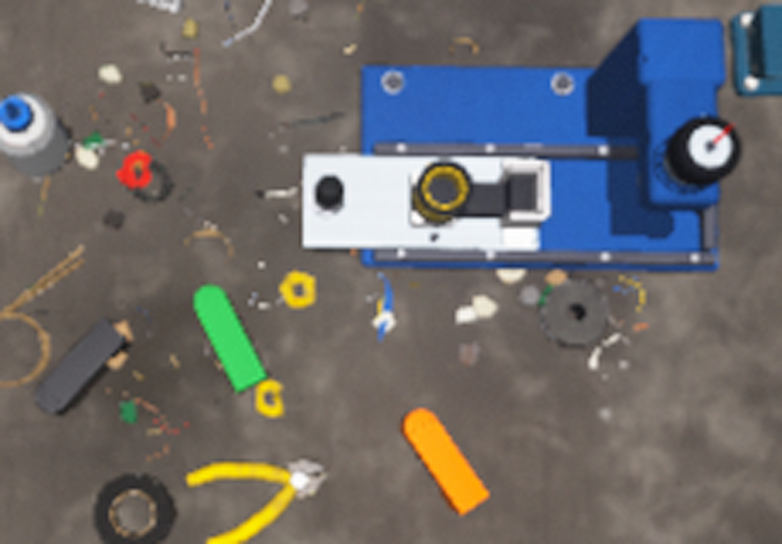

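View pics/c2.png

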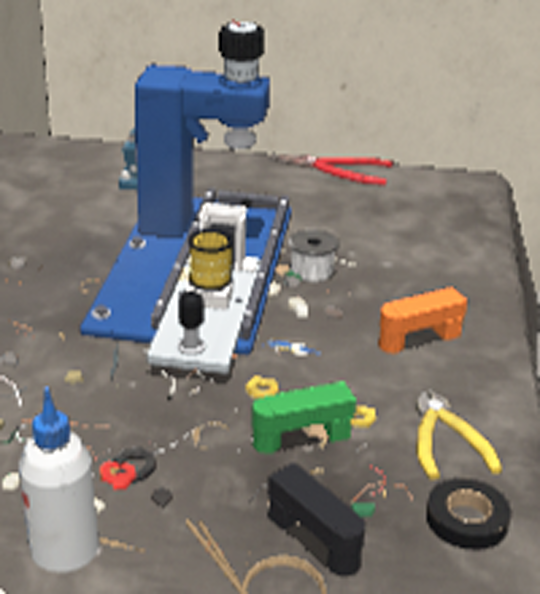

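Run:
```python
from h import *
np.set_printoptions(precision=4,suppress=True)
im,p=load('top0.png')
f=lambda a,z:plane(p,210+a[0]/3.4,130+a[1]/3.4,z)
print('core ends',f((52,400),.044),f((112,332),.044))
print('handle',f((329,187),.083),'coil',f((442,186),.091))
print('cheek',f((522,190),.086),'knob',f((709,148),.2445))
print('base corners',f((362,66),.012),f((362,264),.012),f((716,268),.012))
print('bottle',f((18,112),.15),'spool',f((575,312),.038))
s,q=load('side0.png')
g=lambda a:(195+a[0]/2.7,110+a[1]/2.7)
print('side handle',plane(q,*g((190,297)),.083),'coil',plane(q,*g((212,240)),.091))
print(tri(p,(210+709/3.4,130+148/3.4),q,g((240,30))))
```

```text
core ends [0.4082 0.2581 0.044 ] [0.4597 0.2119 0.044 ]
handle [0.5634 0.0442 0.083 ] coil [ 0.5613 -0.0402  0.091 ]
cheek [ 0.5582 -0.1012  0.086 ] knob [ 0.5553 -0.1951  0.2445]
base corners [0.676  0.0104 0.012 ] [0.5138 0.015  0.012 ] [ 0.506  -0.2669  0.012 ]
bottle [0.6093 0.2704 0.15  ] spool [ 0.47   -0.1472  0.038 ]
side handle [0.5601 0.0544 0.083 ] coil [ 0.5555 -0.033   0.091 ]
(array([ 0.5566, -0.1975,  0.2369]), np.float64(0.0005131719004611595))
```

```bash
cat >> h.py <<'E'
from scipy.spatial.transform import Rotation as Ro
def go(pos,yaw,R=None,grip=None):
    s=r.sense(); R0=np.array(s['ee_rot']); 
    y=np.radians(yaw); Rt=np.c_[[np.cos(y),np.sin(y),0],[np.sin(y),-np.cos(y),0],[0,0,-1]] if R is None else R
    d=R0.T@(np.array(pos)-s['tcp_pos'])/.04
    w=Ro.from_matrix(R0.T@Rt).as_rotvec(degrees=True)/5
    y0=np.degrees(np.arctan2(R0[1,0],R0[0,0]))
    print('t',round(s['time_s'],2),'tcp',np.round(s['tcp_pos'],4),'yaw',round(y0,2),'j',np.round(s['joints'],1),'F',np.round(s['wrist_force'],1),'w',round(s['gripper_width'],3))
    print('ROW',np.round(d,3),np.round(w,3),'dist rows',np.linalg.norm(d)*40/41.7,np.linalg.norm(w)*5/7.16)
E
python3 -c "
from h import *
go((.386,.278,.2),-42)"
```

```text
t 0.15 tcp [0.1671 0.6018 0.2217] yaw -15.52 j [ 89.3  22.1   0.4  -0.  -68.4 -14.8] F [ 0.1 -0.   0.4] w 1.002
ROW [7.44  6.334 0.555] [ 0.018 -0.006  5.296] dist rows 9.387648441058111 3.6980713322178294
```

Request:
{"api": "move_arm", "payload": {"motion": [7.44,6.33,0.55,0,0,5.3,-1,7.44,6.33,0.55,0,0,5.3,-1,7.44,6.33,0.55,0,0,5.3,-1,7.44,6.33,0.55,0,0,5.3,-1,7.44,6.33,0.55,0,0,5.3,-1,7.44,6.33,0.55,0,0,5.3,-1,7.44,6.33,0.55,0,0,5.3,-1,7.44,6.33,0.55,0,0,5.3,-1,7.44,6.33,0.55,0,0,5.3,-1,7.44,6.33,0.55,0,0,5.3,-1,7.44,6.33,0.55,0,0,5.3,-1,7.44,6.33,0.55,0,0,5.3,-1,7.44,6.33,0.55,0,0,5.3,-1,7.44,6.33,0.55,0,0,5.3,-1]}}

```text
time_s: 1.32
tcp_pos: [0.3857, 0.279, 0.2002]
ee_rot: [[0.744, -0.668, -0.0], [-0.668, -0.744, -0.001], [0.001, 0.001, -1.0]]
wrist_force: [-0.3, 0.1, -0.2]
gripper_width: 0.999
```

```bash
python3 -c "
from h import *
go((.386,.278,.2),-42)
snap('wrist','w1.png')"
```

```text
t 1.32 tcp [0.3857 0.279  0.2002] yaw -41.95 j [ 55.5   8.6 -21.7   0.  -59.8  -7.5] F [-0.3  0.1 -0.2] w 0.999
ROW [0.023 0.014 0.005] [ 0.014 -0.008  0.01 ] dist rows 0.02629121096364503 0.013259585207633474
```

View pics/w1.png

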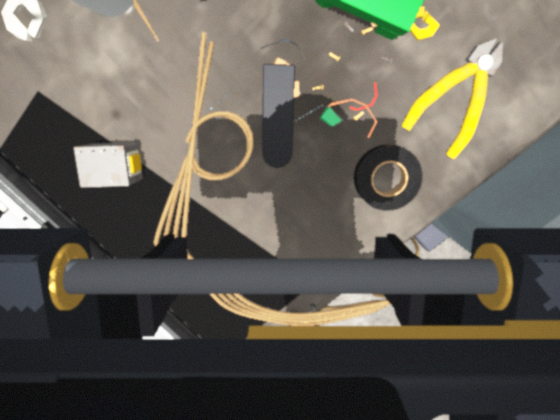

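Run:
```python
from h import *
np.set_printoptions(precision=4,suppress=True)
im,p=load('w1.png')
c=im[45:185,230:330]; cv2.imwrite('pics/c3.png',cv2.resize(c,None,fx=4.2,fy=4.2,interpolation=cv2.INTER_CUBIC))
g=cv2.cvtColor(im,cv2.COLOR_BGR2GRAY)
for r_ in (70,90,110,130,150): print(r_,g[r_,255:302])
print(g[55:175,278])
```

```text
70 [133 132 129 127 128 127 124 111 106 120 130 129 136 129 133 131 132 134
 132 130 133 134 128 130 130 130 128 131 131 131 129 129 129 133 131 135
 133 128 115  91  97 107 113 109 107 111 110]
90 [131 131 131 130 131 133 130 119 114 124 133 136 135 131 138 137 136 134
 134 136 137 136 133 137 134 134 138 134 134 136 136 133 133 134 133 131
 132 135 173 221 234 235 233 220 172 123 111]
110 [135 136 136 138 142 134 129 114 113 126 136 138 138 140 137 138 139 137
 138 128 100  71  55  50  54  53  52  51  44  50  50  49  54  50  50  53
  52  47  48  62  61  61  63  64  63  64  62]
130 [73 71 71 70 68 71 61 56 48 43 45 44 45 47 50 47 49 45 46 50 47 48 44 47
 46 52 45 48 46 46 49 48 49 46 48 46 47 47 59 69 72 75 73 73 72 75 74]
150 [73 76 73 74 76 78 70 54 46 39 52 50 47 44 49 48 46 43 43 46 45 45 47 50
 47 46 45 48 47 48 46 44 47 50 49 45 48 56 66 71 72 75 73 77 74 80 83]
[125 132 169 211 230 236 238 235 217 160 127 126 130 131 128 130 133 133
 135 133 132 130 134 130 133 132 132 133 136 133 134 134 136 135 133 137
 136 137 140 134 134 136 136 136 136 136 134 137 128 108  85  65  55  51
  54  50  50  49  51  51  48  51  51  49  51  49  50  50  50  51  45  48
  50  46  45  47  47  48  50  47  48  47  50  47  48  46  49  47  46  48
  47  47  47  45  50  50  44  46  48  49  47  47  48  44  47  47  41  44
  47  44  45  46  57  75  81  82  79  80  83  80]
```

View pics/c3.png

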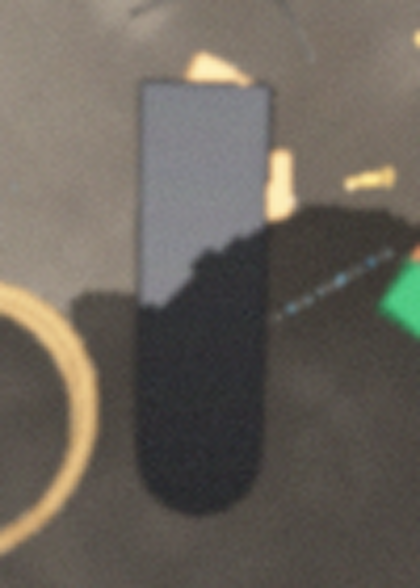

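Run:
```python
from h import *
np.set_printoptions(precision=4,suppress=True)
im,p=load('w1.png')
A=plane(p,263.3,65.0,.044);B=plane(p,294.5,65.0,.044);C=plane(p,261.9,154.5,.044);D=plane(p,292.9,154.5,.044);E=plane(p,277.3,167.2,.044)
m=(A+B)/2; n=(C+D)/2
print(A,B,C,D,E,'w',np.linalg.norm(A-B),np.linalg.norm(C-D),'L',np.linalg.norm(E-m))
d=(n-m)[:2]; u=d/np.linalg.norm(d); print('core x yaw',np.degrees(np.arctan2(u[1],u[0])))
L=np.dot((E-m)[:2],u)
mid=m[:2]+u*(L/2); o=mid+u*0.0005; print('origin',o,'L',L,'round',o+u*.029)
```

```text
[0.4698 0.2211 0.044 ] [0.4529 0.2023 0.044 ] [0.4174 0.2707 0.044 ] [0.3997 0.251  0.044 ] [0.4005 0.2683 0.044 ] w 0.025218710481375802 0.0265049422468461 L 0.0831059848230083
core x yaw 137.0293405523866
origin [0.4306 0.2403] L 0.08310592878253152 round [0.4094 0.2601]
```

```bash
python3 -c "
from h import *
go((.4306,.2403,.08),-43)
go((.4306,.2403,.026),-43)"
```

```text
t 1.37 tcp [0.3856 0.2791 0.2002] yaw -41.93 j [ 55.5   8.6 -21.7   0.  -59.8  -7.5] F [ 0.3  0.5 -0.1] w 0.996
ROW [ 1.483 -0.034  3.005] [ 0.015 -0.009  0.214] dist rows 3.2146934081936895 0.15019300854180492
t 1.37 tcp [0.3856 0.2791 0.2002] yaw -41.93 j [ 55.5   8.6 -21.7   0.  -59.8  -7.5] F [ 0.3  0.5 -0.1] w 0.996
ROW [ 1.482 -0.036  4.355] [ 0.015 -0.009  0.214] dist rows 4.412992709332644 0.15019300854180492
```

Request:
{"api": "move_arm", "payload": {"motion": [1.48,-0.03,2.0,0,0,0.21,-1,1.48,-0.03,3.0,0,0,0.21,-1,1.48,-0.03,3.0,0,0,0.21,-1,1.48,-0.03,3.0,0,0,0.21,-1,1.48,-0.03,3.5,0,0,0.21,-1,1.48,-0.03,4.0,0,0,0.21,-1,1.48,-0.03,4.2,0,0,0.21,-1,1.48,-0.03,4.36,0,0,0.21,-1,1.48,-0.03,4.36,0,0,0.21,-1,1.48,-0.03,4.36,0,0,0.21,1,1.48,-0.03,4.36,0,0,0.21,1,1.48,-0.03,4.36,0,0,0.21,1,1.48,-0.03,4.36,0,0,0.21,1,1.48,-0.03,4.36,0,0,0.21,1,1.48,-0.03,4.36,0,0,0.21,1,1.48,-0.03,4.36,0,0,0.21,1,1.48,-0.03,4.36,0,0,0.21,1]}}

```text
time_s: 2.78
tcp_pos: [0.4304, 0.2402, 0.0259]
ee_rot: [[0.732, -0.682, -0.0], [-0.682, -0.732, -0.001], [0.001, 0.001, -1.0]]
wrist_force: [-0.8, -1.1, 0.7]
gripper_width: 0.476
```

Request:
{"api": "move_arm", "payload": {"motion": [0,0,0,0,0,0,1,0,0,0,0,0,0,1,0,0,0,0,0,0,1,0,0,0,0,0,0,1,0,0,0,0,0,0,1,0,0,0,0,0,0,1,0,0,0,0,0,0,1,0,0,0,0,0,0,1]}}

```text
time_s: 3.45
tcp_pos: [0.4307, 0.2405, 0.026]
ee_rot: [[0.732, -0.682, 0.0], [-0.682, -0.732, -0.001], [0.001, 0.0, -1.0]]
wrist_force: [1.5, 1.3, 0.0]
gripper_width: 0.298
```

```bash
python3 -c "
from h import *
go((.559,.01,.2),-91.5)"
```

```text
t 3.45 tcp [0.4307 0.2405 0.026 ] yaw -42.97 j [ 48.1  23.5 -31.6   0.1 -34.9  -1.1] F [1.5 1.3 0. ] w 0.298
ROW [ 6.278  2.031 -4.344] [-1.000e-03 -1.000e-02  9.705e+00] dist rows 7.577785218698802 6.777433280739705
```

Request:
{"api": "move_arm", "payload": {"motion": [0,0,-1,0,0,0,1,0,0,-2,0,0,0,1,0,0,-3,0,0,0,1,0,0,-4,0,0,0,1,0,0,-4.35,0,0,0,1,1.0,0.3,-4.35,0,0,1.5,1,1.9,0.6,-4.35,0,0,3,1,2.8,0.9,-4.35,0,0,4.4,1,3.7,1.2,-4.35,0,0,5.8,1,4.6,1.5,-4.35,0,0,7.2,1,5.5,1.8,-4.35,0,0,8.5,1,6.28,2.03,-4.35,0,0,9.7,1,6.28,2.03,-4.35,0,0,9.7,1,6.28,2.03,-4.35,0,0,9.7,1,6.28,2.03,-4.35,0,0,9.7,1,6.28,2.03,-4.35,0,0,9.7,1]}}

```text
time_s: 4.78
tcp_pos: [0.5579, 0.0106, 0.1995]
ee_rot: [[-0.025, -1.0, -0.002], [-1.0, 0.025, -0.001], [0.001, 0.002, -1.0]]
wrist_force: [-0.3, 0.7, -3.7]
gripper_width: 0.295
```

```bash
python3 -c "
from h import *
go((.559,.01,.2),-91.5)
snap('wrist','w2.png');snap('side','s2.png');snap('top','t2.png')"
```

```text
t 4.78 tcp [0.5579 0.0106 0.1995] yaw -91.41 j [ 17.7  16.6 -11.    0.  -62.4 -19.1] F [-0.3  0.7 -3.7] w 0.295
ROW [ 0.013 -0.029 -0.012] [ 0.022 -0.01   0.018] dist rows 0.032330791870603615 0.021435042583243847
```

View pics/w2.png

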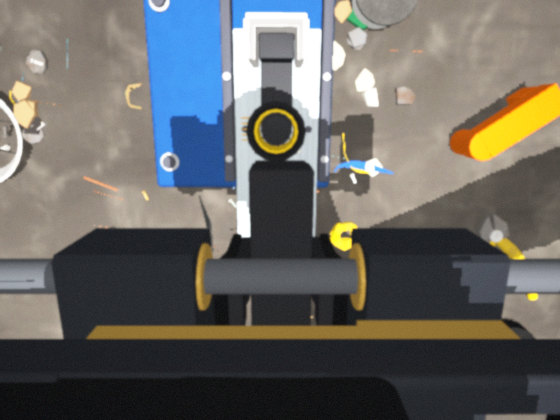

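View pics/s2.png

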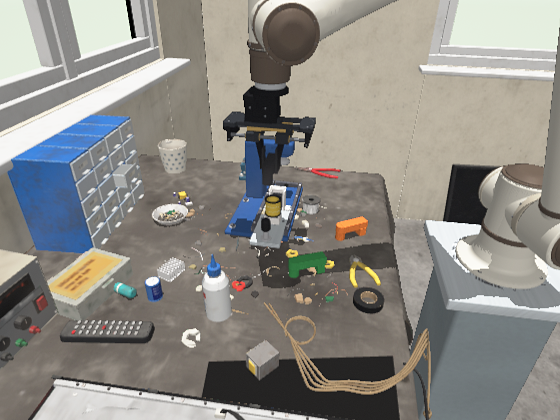

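Run:
```python
from h import *
im,p=load('w2.png')
c=im[5:195,140:340]; cv2.imwrite('pics/c4.png',cv2.resize(c,None,fx=3.15,fy=3.15,interpolation=cv2.INTER_CUBIC))
```

```text
(no output)
```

View pics/c4.png

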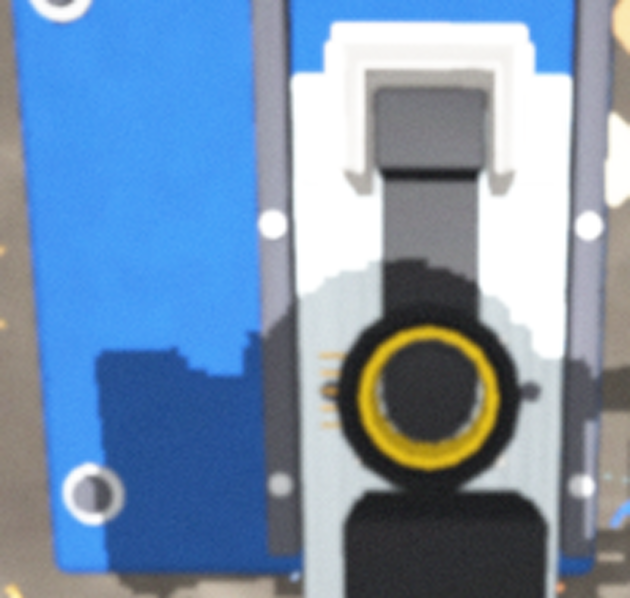

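Run:
```python
from h import *
np.set_printoptions(precision=4,suppress=True)
im,p=load('w2.png')
f=lambda a,b,z:plane(p,140+a/3.15,5+b/3.15,z)
co=f(428.5,396.5,.091); leg=f(431,128,.070); ck=f(430,128,.086)
print('coil',co,'leg',leg)
u=(co-leg)[:2]; print('dist',np.linalg.norm(u),'yaw y',np.degrees(np.arctan2(u[1],u[0])))
print('ring',f(357,396,.091)-f(500,396,.091), f(428,324,.091)-f(428,469,.091))
# yaw from rail bolts / base edge
for a,b,z in [((272,224),(281,486),.03),((589,226),(582,486),.03),((20,130),(57,550),.012)]:
    A=f(*a,z);B=f(*b,z);d=B-A;print(A,B,np.degrees(np.arctan2(d[1],d[0])))
# bolts pair separation perp
A=f(272,224,.03);B=f(589,226,.03);d=A-B;print('perp',np.degrees(np.arctan2(d[1],d[0])),np.linalg.norm(d))
print('held square end',f(447,492,.2177)); print('held sides',f(345,540,.2177),f(547,540,.2177))
u/=np.linalg.norm(u); print('seat',co[:2]-.029*u, leg[:2]+.032*u)
```

```text
coil [ 0.5587 -0.0414  0.091 ] leg [ 0.5568 -0.1017  0.07  ]
dist 0.0602576480885043 yaw y 88.12823507430831
ring [ 0.0325 -0.0008  0.    ] [-0.0009 -0.0324  0.    ]
[ 0.6003 -0.085   0.03  ] [ 0.6019 -0.0145  0.03  ] 88.71026911605406
[ 0.515  -0.0825  0.03  ] [ 0.5165 -0.0125  0.03  ] 88.74649875010957
[ 0.6715 -0.1132  0.012 ] [0.6734 0.0055 0.012 ] 89.08305993746798
perp -1.6950416299151752 0.08534566870906422
held square end [ 0.5553 -0.0361  0.2177]
held sides [ 0.5681 -0.0304  0.2177] [ 0.543  -0.0298  0.2177]
seat [ 0.5578 -0.0704] [ 0.5578 -0.0697]
```

Run:
```python
from h import *
np.set_printoptions(precision=4,suppress=True)
im,p=load('w2.png')
f=lambda a,b,z:plane(p,140+a/3.15,5+b/3.15,z)
print('bottom corners',f(368,492,.1737),f(524,492,.1737),'top',f(345,524,.2177),f(547,524,.2177))
c=im[150:240,200:360]; c=cv2.convertScaleAbs(c,alpha=3); cv2.imwrite('pics/c5.png',cv2.resize(c,None,fx=4.5,fy=4.5,interpolation=cv2.INTER_CUBIC))
```

```text
bottom corners [ 0.5679 -0.0307  0.1737] [ 0.5428 -0.0301  0.1737] top [ 0.5681 -0.0324  0.2177] [ 0.543  -0.0318  0.2177]
```

View pics/c5.png

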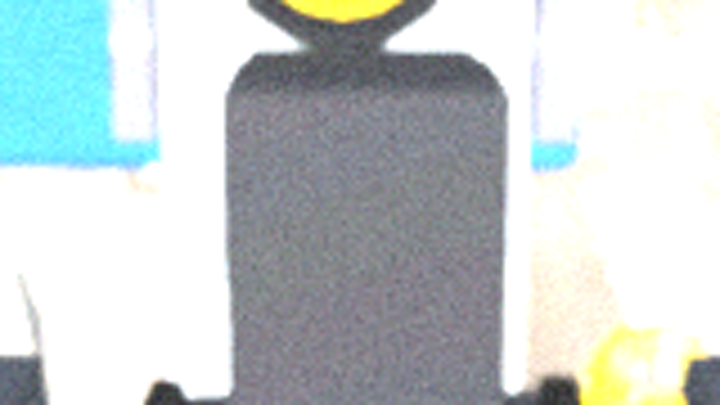

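```bash
python3 -c "
from h import *
go((.5592,-.070,.127),-91.4)"
```

```text
t 4.93 tcp [0.5585 0.0109 0.2002] yaw -91.37 j [ 17.8  16.6 -11.    0.  -62.4 -19.2] F [ 0.1 -0.4 -3.6] w 0.3
ROW [ 2.021 -0.066  1.833] [ 0.    -0.008  0.007] dist rows 2.617824274849597 0.0073357532473309036
```

Request:
{"api": "move_arm", "payload": {"motion": [1.0,-0.03,0,0,0,0,1,2.02,-0.07,0,0,0,0,1,2.02,-0.07,0,0,0,0,1,2.02,-0.07,0.8,0,0,0,1,2.02,-0.07,1.5,0,0,0,1,2.02,-0.07,1.83,0,0,0,1,2.02,-0.07,1.83,0,0,0,1,2.02,-0.07,1.83,0,0,0,1,2.02,-0.07,1.83,0,0,0,1]}}

```text
time_s: 5.68
tcp_pos: [0.5607, -0.0694, 0.1287]
ee_rot: [[-0.022, -1.0, 0.003], [-1.0, 0.022, -0.001], [0.001, -0.003, -1.0]]
wrist_force: [-0.1, 0.4, -2.7]
gripper_width: 0.296
```

```bash
python3 -c "
from h import *
go((.5592,-.070,.127),-91.4)
im,_=snap('wrist','w3.png');s,_=snap('side','s3.png')
cv2.imwrite('pics/c6.png',cv2.resize(s[150:260,215:325],None,fx=5,fy=5,interpolation=cv2.INTER_CUBIC))"
```

```text
t 5.68 tcp [ 0.5607 -0.0694  0.1287] yaw -91.28 j [  9.4  21.1 -15.8   0.1 -53.  -10.8] F [-0.1  0.4 -2.7] w 0.296
ROW [0.015 0.036 0.042] [-0.035 -0.009  0.024] dist rows 0.055238372384597965 0.029958926236699854
```

View pics/w3.png

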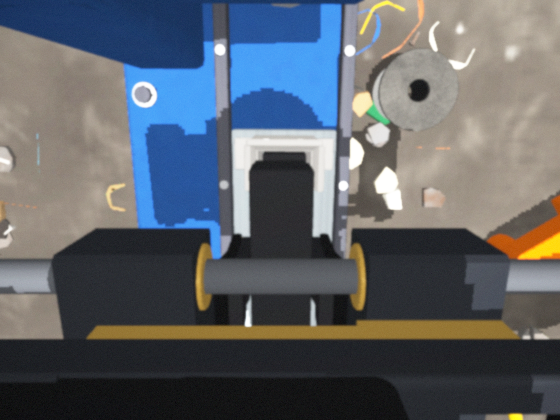

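View pics/c6.png

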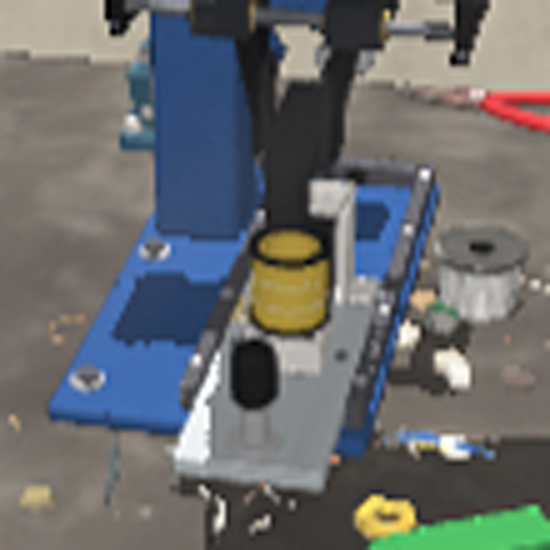

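Run:
```python
from h import *
im,_=load('w3.png')
c=im[115:255,205:355]; c=cv2.convertScaleAbs(c,alpha=1.6,beta=15); cv2.imwrite('pics/c7.png',cv2.resize(c,None,fx=4.2,fy=4.2,interpolation=cv2.INTER_CUBIC))
```

```text
(no output)
```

View pics/c7.png

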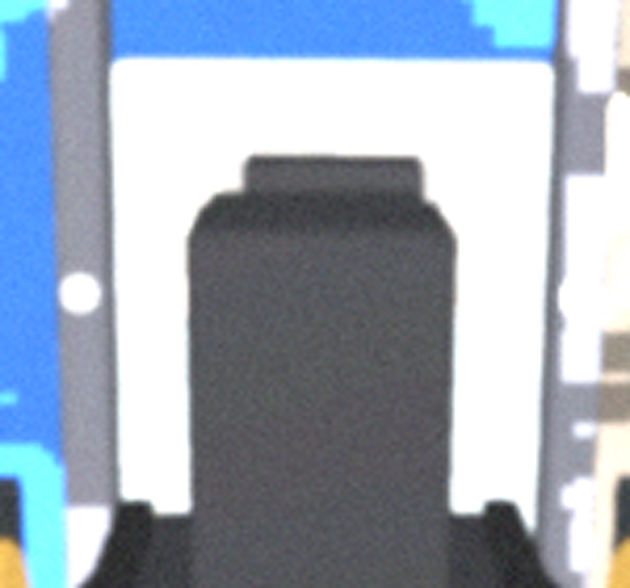

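Run:
```python
from h import *
np.set_printoptions(precision=4,suppress=True)
im,p=load('w3.png')
f=lambda a,b,z:plane(p,205+a/4.2,115+b/4.2,z)
print('lower leg end',f(244,157,.07),f(421,157,.07))
print('held leg bottom end',f(212,195,.1027),f(435,195,.1027))
print('held top end',f(188,238,.1467),f(456,238,.1467))
```

```text
lower leg end [ 0.5693 -0.1116  0.07  ] [ 0.5444 -0.111   0.07  ]
held leg bottom end [ 0.5716 -0.1105  0.1027] [ 0.5447 -0.1099  0.1027]
held top end [ 0.5708 -0.1122  0.1467] [ 0.5458 -0.1117  0.1467]
```

```bash
python3 -c "
from h import *
go((.5597,-.0697,.094),-91.4)"
```

```text
t 5.78 tcp [ 0.5606 -0.0695  0.1289] yaw -91.31 j [  9.4  21.  -15.8   0.1 -53.  -10.8] F [-0.6  0.2 -3.7] w 0.297
ROW [0.005 0.026 0.873] [-0.041 -0.005  0.018] dist rows 0.8379071655276501 0.031690424053950964
```

Request:
{"api": "move_arm", "payload": {"motion": [0,0.02,0.1,0,0,0,1,0,0.02,0.2,0,0,0,1,0,0.02,0.3,0,0,0,1,0,0.02,0.4,0,0,0,1,0,0.02,0.48,0,0,0,1,0,0.02,0.54,0,0,0,1,0,0.02,0.6,0,0,0,1,0,0.02,0.6,0,0,0,1,0,0.02,0.6,0,0,0,1]}}

```text
time_s: 6.53
tcp_pos: [0.5599, -0.0696, 0.1048]
ee_rot: [[-0.023, -1.0, 0.003], [-1.0, 0.023, -0.001], [0.001, -0.003, -1.0]]
wrist_force: [0.2, -0.7, -4.1]
gripper_width: 0.294
```

Request:
{"api": "move_arm", "payload": {"motion": [0,0,0.06,0,0,0,1,0,0,0.12,0,0,0,1,0,0,0.17,0,0,0,1,0,0,0.21,0,0,0,1,0,0,0.23,0,0,0,1,0,0,0.23,0,0,0,1,0,0,0.23,0,0,0,1]}}

```text
time_s: 7.12
tcp_pos: [0.5599, -0.0695, 0.096]
ee_rot: [[-0.023, -1.0, 0.003], [-1.0, 0.023, -0.001], [0.001, -0.003, -1.0]]
wrist_force: [-0.7, 1.0, 2.0]
gripper_width: 0.297
```

Request:
{"api": "move_arm", "payload": {"motion": [0,0,0,0,0,0,-1,0,0,0,0,0,0,-1,0,0,0,0,0,0,-1,0,0,0,0,0,0,-1,0,0,0,0,0,0,-1,0,0,0,0,0,0,-1,0,0,0,0,0,0,-1,0,0,0,0,0,0,-1,0,0,0,0,0,0,-1,0,0,0,0,0,0,-1]}}

```text
time_s: 7.95
tcp_pos: [0.5599, -0.0695, 0.096]
ee_rot: [[-0.023, -1.0, 0.003], [-1.0, 0.023, -0.001], [0.001, -0.003, -1.0]]
wrist_force: [0.6, 0.1, 0.2]
gripper_width: 0.95
```

```bash
python3 -c "
from h import *
go((.5601,-.008,.2),-91.4)"
```

```text
t 7.95 tcp [ 0.5599 -0.0695  0.096 ] yaw -91.3 j [  9.4  23.2 -18.    0.1 -48.7 -10.8] F [0.6 0.1 0.2] w 0.95
ROW [-1.537  0.021 -2.601] [-0.038 -0.008  0.02 ] dist rows 2.897844415723841 0.030641151826530932
```

Straight up first, then back to the earlier viewing spot.

Request:
{"api": "move_arm", "payload": {"motion": [0,0,-0.4,0,0,0,-1,0,0,-1.2,0,0,0,-1,0,0,-2.1,0,0,0,-1,-0.7,0,-2.6,0,0,0,-1,-1.54,0,-2.6,0,0,0,-1,-1.54,0,-2.6,0,0,0,-1,-1.54,0,-2.6,0,0,0,-1,-1.54,0,-2.6,0,0,0,-1]}}

```text
time_s: 8.62
tcp_pos: [0.5606, -0.0078, 0.1996]
ee_rot: [[-0.022, -1.0, 0.003], [-1.0, 0.022, -0.001], [0.001, -0.003, -1.0]]
wrist_force: [0.6, 0.1, 0.2]
gripper_width: 1.004
```

```bash
python3 -c "
from h import *
go((.56,.09,.2),88.6)
im,_=snap('wrist','w4.png');s,_=snap('side','s4.png');t,_=snap('top','t4.png')
cv2.imwrite('pics/c8.png',np.hstack([cv2.resize(im[0:230,180:380],None,fx=2,fy=2),cv2.resize(s[150:265,225:320],(380,460))]))"
```

```text
t 8.62 tcp [ 0.5606 -0.0078  0.1996] yaw -91.27 j [ 15.8  16.7 -10.9   0.1 -62.2 -17.1] F [0.6 0.1 0.2] w 1.004
ROW [-2.445  0.069 -0.011] [ 1.5000e-02 -4.6000e-02 -3.5974e+01] dist rows 2.3460945167799956 25.121591396886686
```

View pics/c8.png

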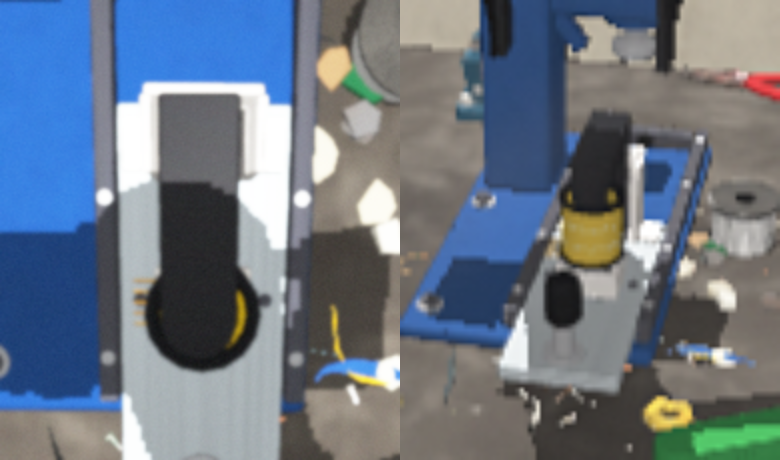

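Run:
```python
from h import *
np.set_printoptions(precision=4,suppress=True)
im,p=load('w4.png')
f=lambda a,b,z:plane(p,180+a/2,b/2,z)
for z in (.114,.120):
  A=f(159,95,z);B=f(239,95,z);C=f(201,347,z);print(z,A,B,C,'w',np.linalg.norm(A-B),'L',np.linalg.norm((A+B)/2-C),'mid',((A+B)/2+C)/2)
print('coil',f(203,312,.091))
```

```text
0.114 [ 0.5707 -0.1122  0.114 ] [ 0.5459 -0.1116  0.114 ] [ 0.5594 -0.0327  0.114 ] w 0.024893953074898407 L 0.07920422177881102 mid [ 0.5588 -0.0723  0.114 ]
0.12 [ 0.5704 -0.1112  0.12  ] [ 0.5461 -0.1107  0.12  ] [ 0.5593 -0.0337  0.12  ] w 0.02429030705729554 L 0.07728362230992555 mid [ 0.5588 -0.0723  0.12  ]
coil [ 0.5585 -0.0418  0.091 ]
```

Request:
{"api": "move_arm", "payload": {"motion": [-0.3,0,0,0,0,-1.4,1,-0.6,0,0,0,0,-2.8,1,-0.9,0,0,0,0,-4.2,1,-1.2,0,0,0,0,-5.6,1,-1.5,0,0,0,0,-7,1,-1.8,0,0,0,0,-8.4,1,-2.1,0,0,0,0,-9.8,1,-2.4,0,0,0,0,-11.2,1,-2.5,0,0,0,0,-12.6,1,-2.5,0,0,0,0,-14,1,-2.5,0,0,0,0,-15.4,1,-2.5,0,0,0,0,-16.8,1,-2.5,0,0,0,0,-18.2,1]}}

```text
time_s: 9.85
tcp_pos: [0.563, 0.0905, 0.1988]
ee_rot: [[1.0, -0.001, 0.001], [-0.001, -1.0, -0.002], [0.001, 0.002, -1.0]]
wrist_force: [0.5, 0.4, 0.3]
gripper_width: 0.093
```

```bash
python3 -c "
from h import *
go((.5618,.093,.2),88.6)"
```

```text
t 9.85 tcp [0.563  0.0905 0.1988] yaw -0.08 j [ 25.5  17.7  -9.6   0.1 -62.6  64.4] F [0.5 0.4 0.3] w 0.093
ROW [-0.031 -0.063 -0.03 ] [ 2.6000e-02  3.0000e-03 -1.7736e+01] dist rows 0.07320473744622169 12.38562192283702
```

Request:
{"api": "move_arm", "payload": {"motion": [0,-0.06,0,0,0,-1.4,1,0,-0.06,0,0,0,-2.8,1,0,-0.06,0,0,0,-4.2,1,0,-0.06,0,0,0,-5.6,1,0,-0.06,0,0,0,-7,1,0,-0.06,0,0,0,-8.4,1,0,-0.06,0,0,0,-9.8,1,0,-0.06,0,0,0,-11.2,1,0,-0.06,0.5,0,0,-12.6,1,0,-0.06,1,0,0,-14,1,0,-0.06,1.5,0,0,-15.4,1,0,-0.06,2,0,0,-16.8,1,0,-0.06,2.5,0,0,-17.7,1,0,-0.06,3,0,0,-17.7,1,0,-0.06,3.4,0,0,-17.7,1,0,-0.06,3.4,0,0,-17.7,1,0,-0.06,3.4,0,0,-17.7,1]}}

```text
time_s: 11.27
tcp_pos: [0.5629, 0.0917, 0.062]
ee_rot: [[0.028, 1.0, -0.001], [1.0, -0.028, -0.003], [-0.003, -0.001, -1.0]]
wrist_force: [-0.1, -0.5, 0.7]
gripper_width: 0.006
```

```bash
python3 -c "
from h import *
go((.558,-.062,.062),88.6)
snap('wrist','w5.png');s,_=snap('side','s5.png')
cv2.imwrite('pics/c9.png',cv2.resize(s[130:290,200:340],None,fx=3.7,fy=3.7,interpolation=cv2.INTER_CUBIC))"
```

```text
t 11.27 tcp [0.5629 0.0917 0.062 ] yaw 88.37 j [ 25.6  26.3 -18.9   0.2 -45.  152.6] F [-0.1 -0.5  0.7] w 0.006
ROW [-3.844 -0.014  0.012] [-0.009  0.035 -0.045] dist rows 3.6875923842156784 0.040377947157537564
```

View pics/c9.png

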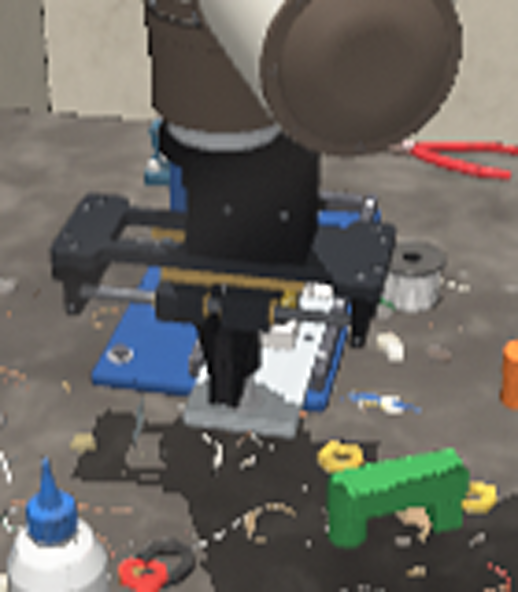

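Request:
{"api": "move_arm", "payload": {"motion": [-0.25,0,0,0,0,0,1,-0.45,0,0,0,0,0,1,-0.6,0,0,0,0,0,1,-0.75,0,0,0,0,0,1,-0.9,0,0,0,0,0,1,-1.1,0,0,0,0,0,1,-1.3,0,0,0,0,0,1,-1.5,0,0,0,0,0,1,-1.7,0,0,0,0,0,1,-1.9,0,0,0,0,0,1,-1.9,0,0,0,0,0,1]}}

```text
time_s: 12.28
tcp_pos: [0.5619, 0.0154, 0.0643]
ee_rot: [[0.029, 1.0, 0.003], [1.0, -0.029, -0.001], [-0.001, 0.003, -1.0]]
wrist_force: [0.1, -0.2, 0.4]
gripper_width: 0.009
```

```bash
python3 -c "
from h import *
go((.558,-.062,.062),88.6)
snap('wrist','w6.png');t,_=snap('top','t6.png')
s,_=snap('side','s6.png')
cv2.imwrite('pics/c10.png',np.hstack([cv2.resize(s[100:260,200:340],None,fx=2.8,fy=2.8),cv2.resize(t[130:220,285:432],(392,448))]))"
```

```text
t 12.28 tcp [0.5619 0.0154 0.0643] yaw 88.34 j [ 18.2  25.3 -20.1   0.2 -44.4 160.1] F [ 0.1 -0.2  0.4] w 0.009
ROW [-1.937 -0.043  0.06 ] [ 0.039  0.014 -0.051] dist rows 1.859625114002729 0.045738495653258895
```

View pics/c10.png

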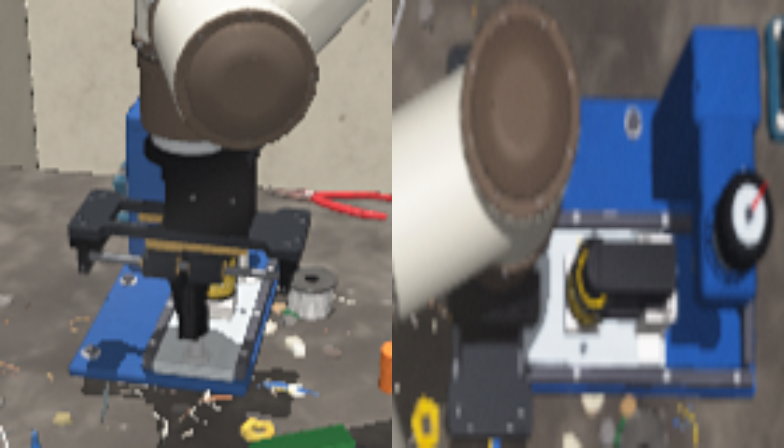

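View pics/w6.png

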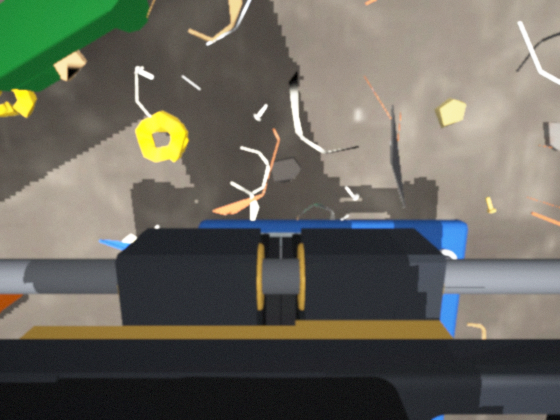

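Request:
{"api": "move_arm", "payload": {"motion": [-0.2,0,0,0,0,0,1,-0.4,0,0,0,0,0,1,-0.6,0,0,0,0,0,1,-0.8,-0.01,0,0,0,0,1,-1.0,-0.02,0,0,0,0,1,-1.2,-0.02,0,0,0,0,1,-1.4,-0.03,0,0,0,0,1,-1.5,-0.03,0,0,0,0,1,-1.6,-0.03,0,0,0,0,1,-1.65,-0.03,0,0,0,0,1,-1.7,-0.03,0,0,0,0,1,-1.7,-0.03,0,0,0,0,1]}}

```text
time_s: 13.43
tcp_pos: [0.5595, -0.0519, 0.0642]
ee_rot: [[0.028, 1.0, 0.004], [1.0, -0.028, -0.002], [-0.002, 0.004, -1.0]]
wrist_force: [1.9, 2.4, -2.0]
gripper_width: 0.002
```

Request:
{"api": "move_arm", "payload": {"motion": [-0.05,0,0,0,0,0,1,-0.1,0,0,0,0,0,1,-0.15,0,0,0,0,0,1,-0.15,0,0,0,0,0,1]}}

```text
time_s: 13.77
tcp_pos: [0.5594, -0.0581, 0.0641]
ee_rot: [[0.028, 1.0, 0.004], [1.0, -0.028, -0.002], [-0.002, 0.004, -1.0]]
wrist_force: [2.6, 3.2, -1.4]
gripper_width: 0.007
```

Request:
{"api": "move_arm", "payload": {"motion": [-0.05,0,0,0,0,0,1,-0.1,0,0,0,0,0,1,-0.1,0,0,0,0,0,1]}}

```text
time_s: 14.02
tcp_pos: [0.5594, -0.0585, 0.0642]
ee_rot: [[0.029, 1.0, 0.006], [1.0, -0.029, 0.003], [0.004, 0.006, -1.0]]
wrist_force: [-0.7, 19.1, 0.7]
gripper_width: 0.006
```

Request:
{"api": "move_arm", "payload": {"motion": [0.3,0,0,0,0,0,1,0.8,0,0,0,0,0,1,0.8,0,-1,0,0,0,0,0.8,0,-2,0,0,0,0,0.8,0,-3,0,0,0,-0.5,0.8,0,-4,0,0,0,-0.5,0.8,0,-5,0,0,0,-0.5,0.8,0,-5.3,0,0,0,-0.5,0.8,0,-5.3,0,0,0,-0.5]}}

```text
time_s: 14.77
tcp_pos: [0.5597, -0.0284, 0.281]
ee_rot: [[0.029, 0.999, 0.012], [1.0, -0.029, 0.003], [0.003, 0.012, -1.0]]
wrist_force: [-0.2, -0.4, 0.1]
gripper_width: 0.45
```

```bash
python3 -c "
from h import *
go((.556,-.1965,.28),76)
t,_=snap('top','t7.png')
s,_=snap('side','s7.png')
cv2.imwrite('pics/c11.png',np.hstack([cv2.resize(s[100:260,200:340],None,fx=2.8,fy=2.8),cv2.resize(t[130:220,285:432],(392,448))]))"
```

```text
t 14.77 tcp [ 0.5597 -0.0284  0.281 ] yaw 88.31 j [ 13.7  13.3  -3.7   0.  -72.3 164.6] F [-0.2 -0.4  0.1] w 0.45
ROW [-4.202  0.031  0.013] [ 0.135 -0.05   2.462] dist rows 4.031232034807402 1.722388589972339
```

View pics/c11.png

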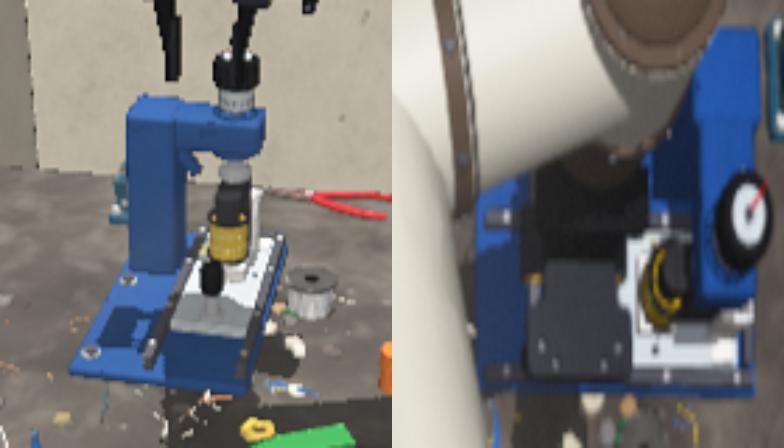

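```bash
python3 -c "
from h import *
go((.524,-.252,.30),60)
for f in ('t7.png','top0.png'):
  t,p=load(f)
  c=t[150:200,390:440]; cv2.imwrite('pics/k_'+f,cv2.resize(c,None,fx=9,fy=9,interpolation=cv2.INTER_CUBIC))
"
```

```text
t 14.87 tcp [ 0.5577 -0.0281  0.2758] yaw 88.29 j [ 1.370e+01  1.350e+01 -4.100e+00 -1.000e-01 -7.220e+01  1.646e+02] F [-0.6 -0.6 -0.9] w 0.542
ROW [-5.62  -0.672 -0.625] [ 0.027 -0.042  5.657] dist rows 5.46192092306759 3.9507816427271223
```

Request:
{"api": "move_arm", "payload": {"motion": [0,0,-0.6,0,0,1,-0.5,-1,-0.1,-0.65,0,0,2,-0.5,-2,-0.2,-0.65,0,0,3.2,-0.5,-3,-0.35,-0.65,0,0,4.4,-0.5,-4,-0.5,-0.65,0,0,5.65,-0.5,-5,-0.6,-0.65,0,0,5.65,-0.5,-5.6,-0.67,-0.65,0,0,5.65,-0.5,-5.6,-0.67,-0.65,0,0,5.65,-0.5,-5.6,-0.67,-0.65,0,0,5.65,-0.5]}}

```text
time_s: 15.62
tcp_pos: [0.5222, -0.2525, 0.2981]
ee_rot: [[0.502, 0.865, -0.003], [0.865, -0.502, 0.004], [0.002, -0.005, -1.0]]
wrist_force: [-0.1, 0.0, 0.6]
gripper_width: 0.749
```

```bash
python3 -c "
from h import *
go((.556,-.1965,.28),76)
snap('wrist','w8.png');t,_=snap('top','t8.png')
s,_=snap('side','s8.png')
cv2.imwrite('pics/c12.png',np.hstack([cv2.resize(s[100:260,200:340],None,fx=2.8,fy=2.8),cv2.resize(t[130:220,285:432],(392,448))]))"
```

```text
t 15.62 tcp [ 0.5222 -0.2525  0.2981] yaw 59.84 j [ -9.9  15.4   1.6  -0.2 -76.5 159.8] F [-0.1  0.   0.6] w 0.749
ROW [1.633 0.029 0.455] [-0.053 -0.032 -3.231] dist rows 1.6259977643576269 2.2566916354584072
```

View pics/w8.png

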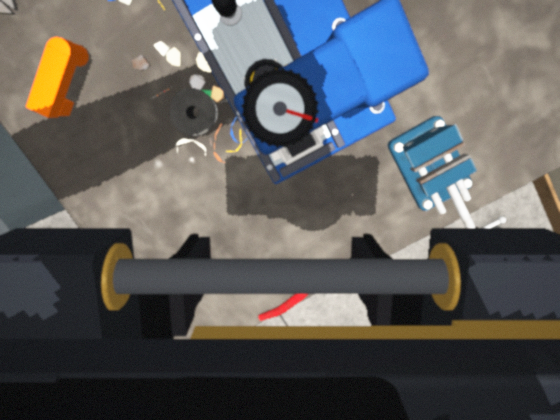

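View pics/c12.png

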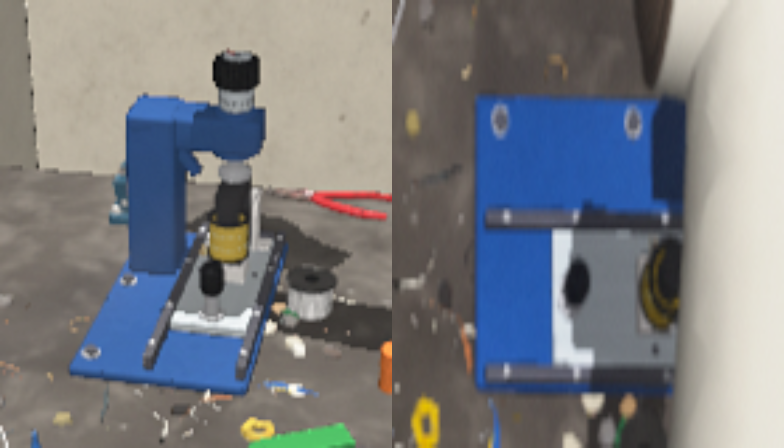

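Run:
```python
from h import *
np.set_printoptions(precision=4,suppress=True)
im,p=load('w8.png')
g=cv2.cvtColor(im,cv2.COLOR_BGR2GRAY)
c=im[60:160,230:330]; cv2.imwrite('pics/c13.png',cv2.resize(c,None,fx=5.5,fy=5.5,interpolation=cv2.INTER_CUBIC))
s,q=load('s8.png'); c=s[110:190,255:315]; cv2.imwrite('pics/c14.png',cv2.resize(c,None,fx=7,fy=7,interpolation=cv2.INTER_CUBIC))
hsv=cv2.cvtColor(im,cv2.COLOR_BGR2HSV)
m=((g>110)&(hsv[...,1]<60)).astype(np.uint8); n,l,st,ce=cv2.connectedComponentsWithStats(m)
k=l[108,272]; print(st[k],ce[k])
cs,_=cv2.findContours((l==k).astype(np.uint8),cv2.RETR_EXTERNAL,cv2.CHAIN_APPROX_NONE); print(cv2.minEnclosingCircle(cs[0]), cv2.fitEllipse(cs[0]))
```

```text
[ 256   83   48   50 1709] [278.8204 107.5295]
((279.5788879394531, 107.79002380371094), 25.04712677001953) ((278.8290100097656, 107.5191650390625), (45.103614807128906, 49.51237106323242), 12.83401870727539)
```

View pics/c13.png

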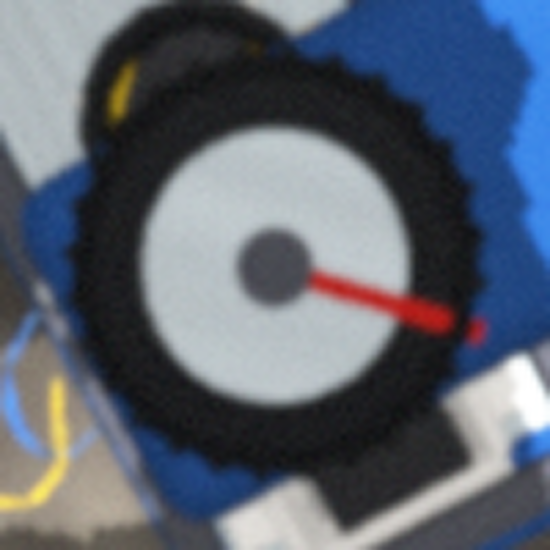

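View pics/c14.png

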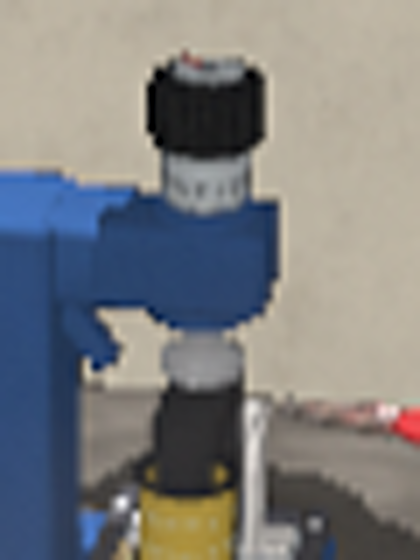

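Run:
```python
from h import *
np.set_printoptions(precision=4,suppress=True)
im,p=load('w8.png'); s,q=load('s8.png')
for z in (.237,.24,.245): print(z,plane(p,279.8,108.5,z))
P,e=tri(p,(279.8,108.5),q,(255+209/7,110+68/7)); print('tri',P,e)
t,pt=load('top0.png')
# top0 disc centre
g=cv2.cvtColor(t,cv2.COLOR_BGR2GRAY)
m=np.zeros_like(g);m[150:200,395:435]=(g[150:200,395:435]>150);n,l,st,ce=cv2.connectedComponentsWithStats(m);print(st[1:],ce[1:])
print([plane(pt,418.7,173.7,z) for z in (.24,)])
# knob bottom front edge
A=np.array(q['world_from_camera'])[:3,3]; d=A-P; d=d[:2]/np.linalg.norm(d[:2])
for zz in (.205,.21,.215,.22): print(zz,proj(q,[P[0]+d[0]*.0215,P[1]+d[1]*.0215,zz]))
print('collar top',[ (z,proj(q,[P[0]+d[0]*.017,P[1]+d[1]*.017,z])) for z in (.199,)])
print('obs bottom',(255+205/7,110+152/7),'silver bottom',110+208/7)
```

```text
0.237 [ 0.5547 -0.1941  0.237 ]
0.24 [ 0.5547 -0.1941  0.24  ]
0.245 [ 0.5547 -0.1942  0.245 ]
tri [ 0.554  -0.1942  0.2419] 0.0012743082125104338
[[429 153   4   3  11]
 [413 167  12  12 113]] [[430.6364 153.9091]
 [418.354  172.5487]]
[array([ 0.5558, -0.1969,  0.24  ])]
0.205 [284.221  135.9066]
0.21 [284.2649 134.1074]
0.215 [284.3091 132.2994]
0.22 [284.3535 130.4823]
collar top [(0.199, array([284.1836, 137.4379]))]
obs bottom (284.2857142857143, 131.71428571428572) silver bottom 139.71428571428572
```

Run:
```python
from h import *
go((.5558,-.1957,.28),75)
go((.5558,-.1957,.216),75)
im,p=load('w8.png')
a=plane(p,279.8,108.5,.243);b=plane(p,230+435/5.5,60+318/5.5,.243);print('mark dir',np.degrees(np.arctan2(*(b-a)[[1,0]])))
```

```text
t 15.77 tcp [ 0.5237 -0.2504  0.2998] yaw 60.08 j [ -9.7  15.2   1.7  -0.2 -76.5 159.8] F [0.4 0.7 0.3] w 0.747
ROW [1.585 0.015 0.5  ] [-0.011 -0.04  -2.983] dist rows 1.594220149399828 2.0834248309767744
t 15.77 tcp [ 0.5237 -0.2504  0.2998] yaw 60.08 j [ -9.7  15.2   1.7  -0.2 -76.5 159.8] F [0.4 0.7 0.3] w 0.747
ROW [1.58  0.017 2.1  ] [-0.011 -0.04  -2.983] dist rows 2.520537083904267 2.0834248309767744
mark dir -47.23999875230084
```

Request:
{"api": "move_arm", "payload": {"motion": [0.5,0,0,0,0,-1,-1,1.1,0.02,0.2,0,0,-2,-1,1.58,0.02,0.5,0,0,-2.98,-1,1.58,0.02,0.5,0,0,-2.98,-1,1.58,0.02,1.0,0,0,-2.98,-1,1.58,0.02,1.5,0,0,-2.98,-1,1.58,0.02,1.9,0,0,-2.98,-1,1.58,0.02,2.1,0,0,-2.98,-1,1.58,0.02,2.1,0,0,-2.98,-1,1.58,0.02,2.1,0,0,-2.98,-1]}}

```text
time_s: 16.6
tcp_pos: [0.5561, -0.1956, 0.2164]
ee_rot: [[0.259, 0.966, 0.0], [0.966, -0.259, 0.003], [0.003, -0.0, -1.0]]
wrist_force: [0.2, -0.2, 0.9]
gripper_width: 0.996
```

Run:
```python
from h import *
go((.5558,-.1957,.216),75)
s,_=snap('side','s9.png');cv2.imwrite('pics/c15.png',cv2.resize(s[80:200,225:345],None,fx=5,fy=5,interpolation=cv2.INTER_CUBIC))
```

```text
t 16.6 tcp [ 0.5561 -0.1956  0.2164] yaw 75.01 j [ -3.7  18.9  -5.2  -0.2 -66.  168.8] F [ 0.2 -0.2  0.9] w 0.996
ROW [-0.004 -0.007  0.011] [-0.004 -0.033  0.003] dist rows 0.012593875956223018 0.023500268940275165
```

View pics/c15.png

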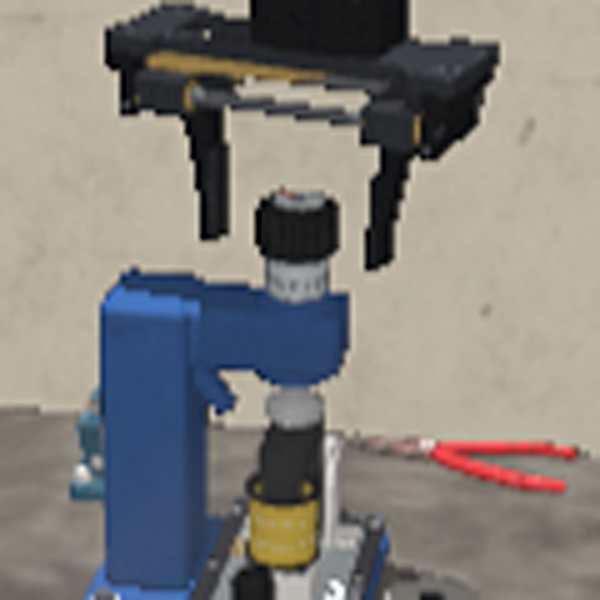

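Request:
{"api": "move_arm", "payload": {"motion": [0,0,0,0,0,0,1,0,0,0,0,0,0,1,0,0,0,0,0,0,1,0,0,0,0,0,0,1,0,0,0,0,0,0,1,0,0,0,0,0,0,1,0,0,0,0,0,0,1,0,0,0,0,0,0,1,0,0,0,0,0,0,1,0,0,0,0,0,0,1,0,0,0,0,0,0,1,0,0,0,0,0,0,1]}}

```text
time_s: 17.65
tcp_pos: [0.5551, -0.1955, 0.2171]
ee_rot: [[0.259, 0.966, -0.001], [0.966, -0.259, 0.003], [0.003, -0.002, -1.0]]
wrist_force: [-4.8, 2.8, 2.8]
gripper_width: 0.483
```

```bash
python3 -c "
from h import *
go((.5558,-.1957,.216),75);print(r.sense()['moment'])"
```

```text
t 17.65 tcp [ 0.5551 -0.1955  0.2171] yaw 74.99 j [ -3.7  18.8  -5.2  -0.2 -66.1 168.8] F [-4.8  2.8  2.8] w 0.483
ROW [-0.001  0.018  0.028] [-0.022 -0.035 -0.002] dist rows 0.03163987909807668 0.029128529369692367
[ 0.69576194  1.27120211 -0.03558158]
```

Request:
{"api": "move_arm", "payload": {"motion": [0,0.0,0.005,0,0,1.3,1,0,0.0,0.01,0,0,2.6,1,0,0,0.015,0,0,3.9,1,0,0,0.02,0,0,5.2,1,0,0,0.027,0,0,6.5,1,0,0,0.032,0,0,7.8,1,0,0,0.038,0,0,9.1,1,0,0,0.043,0,0,10.4,1]}}

```text
time_s: 18.32
tcp_pos: [0.5542, -0.1946, 0.2155]
ee_rot: [[0.922, 0.386, -0.003], [0.386, -0.922, 0.005], [-0.001, -0.006, -1.0]]
wrist_force: [-3.6, 4.4, 3.8]
gripper_width: 0.487
```

```bash
python3 -c "
from h import *
go((.555,-.195,.216),75);print(r.sense()['moment'])"
```

```text
t 18.32 tcp [ 0.5542 -0.1946  0.2155] yaw 22.71 j [ -3.7  18.8  -5.4  -0.3 -66.  116.5] F [-3.6  4.4  3.8] w 0.487
ROW [ 0.015  0.016 -0.014] [ -0.065  -0.018 -10.457] dist rows 0.024787956190921535 7.302641602678098
[1.33054285 1.22620558 0.13580665]
```

Request:
{"api": "move_arm", "payload": {"motion": [0,0,0.005,0,0,1.3,1,0,0,0.01,0,0,2.6,1,0,0,0.015,0,0,3.9,1,0,0,0.02,0,0,5.2,1,0,0,0.027,0,0,6.5,1,0,0,0.032,0,0,7.8,1,0,0,0.038,0,0,9.1,1,0,0,0.043,0,0,10.4,1]}}

```text
time_s: 18.98
tcp_pos: [0.5543, -0.1934, 0.2137]
ee_rot: [[0.87, -0.493, -0.003], [-0.493, -0.87, 0.007], [-0.006, -0.004, -1.0]]
wrist_force: [-1.7, 5.3, 2.7]
gripper_width: 0.483
```

```bash
python3 -c "
from h import *
go((.555,-.195,.216),75);print(r.sense()['moment'])
snap('wrist','w10.png')
s,_=snap('side','s10.png');cv2.imwrite('pics/c16.png',cv2.resize(s[80:200,225:345],None,fx=5,fy=5,interpolation=cv2.INTER_CUBIC))"
```

```text
t 18.98 tcp [ 0.5543 -0.1934  0.2137] yaw -29.55 j [ -3.6  18.9  -5.5  -0.4 -65.8  64.2] F [-1.7  5.3  2.7] w 0.483
ROW [ 0.035  0.025 -0.058] [-9.4000e-02  2.0000e-03 -2.0911e+01] dist rows 0.06922051975760325 14.602542934378747
[1.57450181 0.62471376 0.17289966]
```

View pics/c16.png

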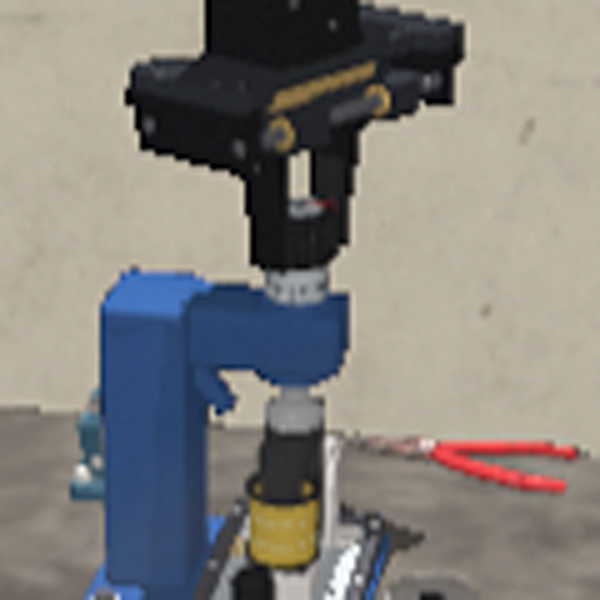

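Request:
{"api": "move_arm", "payload": {"motion": [0,0,0.005,0,0,1.3,1,0,0,0.01,0,0,2.6,1,0,0,0.015,0,0,3.9,1,0,0,0.02,0,0,5.2,1,0,0,0.027,0,0,6.5,1]}}

```text
time_s: 19.5
tcp_pos: [0.5548, -0.1927, 0.2127]
ee_rot: [[0.467, -0.884, -0.001], [-0.884, -0.467, 0.007], [-0.007, -0.002, -1.0]]
wrist_force: [-1.5, 3.1, 2.5]
gripper_width: 0.482
```

```bash
python3 -c "
from h import *
go((.555,-.195,.216),75);print(r.sense()['moment'])"
```

```text
t 19.5 tcp [ 0.5548 -0.1927  0.2127] yaw -62.14 j [ -3.6  18.9  -5.6  -0.4 -65.6  31.6] F [-1.5  3.1  2.5] w 0.482
ROW [ 0.051  0.023 -0.084] [-1.0800e-01  1.0000e-02 -2.7429e+01] dist rows 0.09678507813661077 19.15417815664893
[0.99836818 0.21014408 0.1245014 ]
```

Request:
{"api": "move_arm", "payload": {"motion": [0,0,0.005,0,0,1.3,1,0,0,0.01,0,0,2.6,1,0,0,0.015,0,0,3.9,1,0,0,0.02,0,0,5.2,1,0,0,0.027,0,0,6.5,1]}}

```text
time_s: 19.92
tcp_pos: [0.5557, -0.1925, 0.2116]
ee_rot: [[-0.086, -0.996, 0.0], [-0.996, 0.086, 0.007], [-0.007, 0.0, -1.0]]
wrist_force: [0.5, 1.5, 0.2]
gripper_width: 0.484
```

```bash
python3 -c "
from h import *
go((.555,-.195,.216),75);print(r.sense()['moment'])
s,_=snap('side','s11.png');cv2.imwrite('pics/c17.png',cv2.resize(s[80:200,225:345],None,fx=5,fy=5,interpolation=cv2.INTER_CUBIC))"
```

```text
t 19.92 tcp [ 0.5557 -0.1925  0.2116] yaw -94.91 j [ -3.6  19.   -5.6  -0.5 -65.4  -1.2] F [0.5 1.5 0.2] w 0.484
ROW [ 0.063  0.012 -0.111] [-1.2100e-01  1.3000e-02 -3.3982e+01] dist rows 0.12275242014828776 23.73045745219051
[ 0.43716423 -0.04653076  0.16687771]
```

View pics/c17.png

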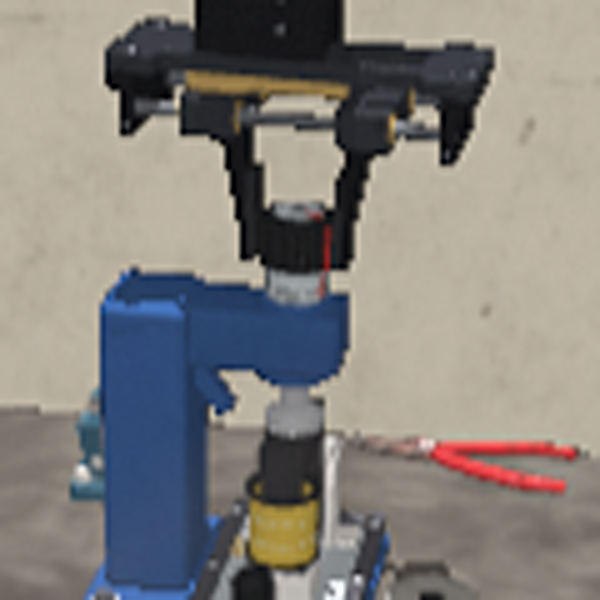

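Request:
{"api": "move_arm", "payload": {"motion": [0,0,0.005,0,0,1.3,1,0,0,0.01,0,0,2.6,1,0,0,0.015,0,0,3.9,1,0,0,0.02,0,0,5.2,1]}}

```text
time_s: 20.3
tcp_pos: [0.5563, -0.1927, 0.2107]
ee_rot: [[-0.519, -0.855, 0.002], [-0.855, 0.519, 0.007], [-0.007, 0.002, -1.0]]
wrist_force: [0.0, 0.3, 0.1]
gripper_width: 0.483
```

```bash
python3 -c "
from h import *
go((.555,-.195,.216),75);print(r.sense()['moment'])"
```

```text
t 20.3 tcp [ 0.5563 -0.1927  0.2107] yaw -121.26 j [ -3.6  19.   -5.7  -0.4 -65.2 -27.5] F [0.  0.3 0.1] w 0.483
ROW [ 0.065 -0.001 -0.133] [ 1.1100e-01 -1.4000e-02  3.2747e+01] dist rows 0.141739437635712 22.86847523560024
[-0.06290012 -0.04463953  0.18922549]
```

Request:
{"api": "move_arm", "payload": {"motion": [0,0,0.004,0,0,1.3,1,0,0,0.008,0,0,2.6,1,0,0,0.01,0,0,3.9,1,0,0,0.012,0,0,5.2,1]}}

```text
time_s: 20.63
tcp_pos: [0.5569, -0.1932, 0.2103]
ee_rot: [[-0.842, -0.54, 0.003], [-0.54, 0.842, 0.005], [-0.005, 0.003, -1.0]]
wrist_force: [-0.4, -1.5, 0.0]
gripper_width: 0.484
```

```bash
python3 -c "
from h import *
go((.555,-.195,.216),75);print(r.sense()['moment'])
s,_=snap('side','s12.png');cv2.imwrite('pics/c18.png',cv2.resize(s[80:200,225:345],None,fx=5,fy=5,interpolation=cv2.INTER_CUBIC))"
```

```text
t 20.63 tcp [ 0.5569 -0.1932  0.2103] yaw -147.34 j [ -3.6  19.1  -5.7  -0.3 -65.1 -53.6] F [-0.4 -1.5  0. ] w 0.484
ROW [ 0.064 -0.012 -0.142] [ 8.9000e-02 -9.0000e-03  2.7533e+01] dist rows 0.14968445156085644 19.226919112456084
[-0.39213093 -0.03210279  0.45414331]
```

View pics/c18.png

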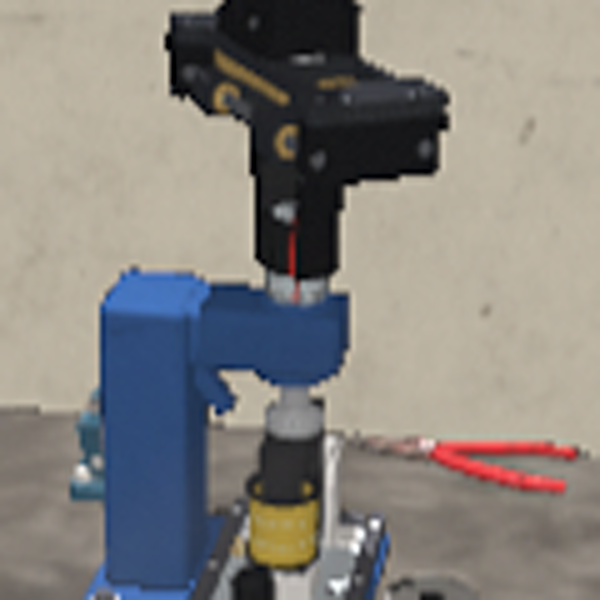

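Request:
{"api": "move_arm", "payload": {"motion": [0,0,0,0,0,1.2,1,0,0,0,0,0,2.4,1,0,0,0,0,0,3.6,1,0,0,0,0,0,4.8,1,0,0,0,0,0,6,1,0,0,0,0,0,7.2,1,0,0,0,0,0,8.4,1,0,0,0,0,0,9.6,1,0,0,0,0,0,10.8,1]}}

```text
time_s: 21.43
tcp_pos: [0.5569, -0.1946, 0.21]
ee_rot: [[-0.931, 0.366, 0.002], [0.366, 0.931, 0.003], [-0.001, 0.003, -1.0]]
wrist_force: [0.0, -5.4, -2.9]
gripper_width: 0.485
```

```bash
python3 -c "
from h import *
go((.555,-.195,.216),75);print(r.sense()['moment'])"
```

```text
t 21.43 tcp [ 0.5569 -0.1946  0.21  ] yaw 158.54 j [  -3.6   19.1   -5.8   -0.2  -65.  -107.8] F [ 0.  -5.4 -2.9] w 0.485
ROW [ 0.041 -0.027 -0.151] [ 4.2000e-02 -1.5000e-02  1.6708e+01] dist rows 0.15212146953181419 11.66780644277309
[-1.53536934 -0.04109731  0.70273296]
```

```bash
python3 -c "
from h import *
s,_=snap('side','s13.png');cv2.imwrite('pics/c19.png',cv2.resize(s[80:200,225:345],None,fx=5,fy=5,interpolation=cv2.INTER_CUBIC))
w,_=snap('wrist','w13.png')
print(r.sense()['moment'],r.sense()['tcp_pos'])"
```

```text
[-1.60415763  0.0550887   0.5322687 ] [ 0.55688377 -0.19456204  0.20994466]
```

View pics/c19.png

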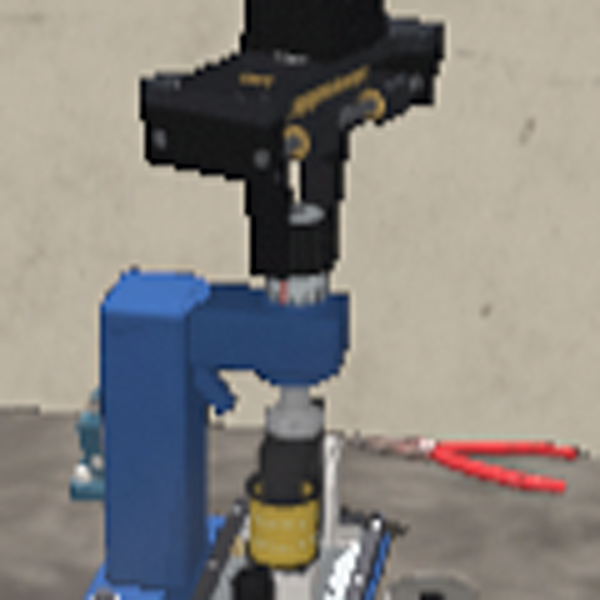

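View pics/w13.png

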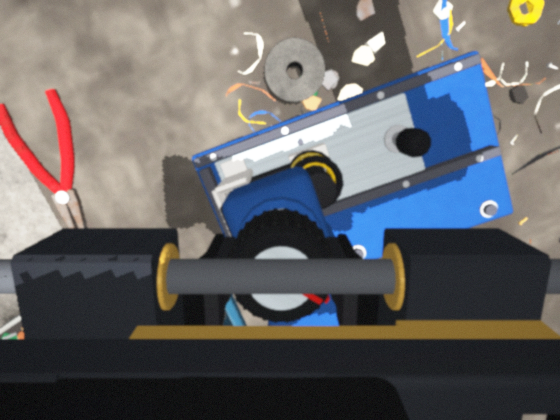

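Request:
{"api": "move_arm", "payload": {"motion": [0,0,0,0,0,1.2,1,0,0,0,0,0,2.4,1,0,0,0,0,0,3.6,1,0,0,0,0,0,4.8,1,0,0,0,0,0,6,1]}}

```text
time_s: 21.95
tcp_pos: [0.5564, -0.1953, 0.2099]
ee_rot: [[-0.628, 0.778, 0.001], [0.778, 0.628, 0.002], [0.001, 0.002, -1.0]]
wrist_force: [-2.4, -3.7, -0.3]
gripper_width: 0.486
```

```bash
python3 -c "
from h import *
go((.555,-.195,.216),75);print(r.sense()['moment'])"
```

```text
t 21.95 tcp [ 0.5564 -0.1953  0.2099] yaw 128.88 j [-3.700e+00  1.910e+01 -5.800e+00 -1.000e-01 -6.500e+01 -1.374e+02] F [-2.4 -3.7 -0.3] w 0.486
ROW [ 0.028 -0.023 -0.152] [ 0.016 -0.015 10.776] dist rows 0.1503521082348409 7.5250206318785
[-0.9876323   0.46006506  0.79581721]
```

Request:
{"api": "move_arm", "payload": {"motion": [0,0,0,0,0,1.2,1,0,0,0,0,0,2.4,1,0,0,0,0,0,3.6,1,0,0,0,0,0,4.8,1,0,0,0,0,0,6,1]}}

```text
time_s: 22.37
tcp_pos: [0.5556, -0.1956, 0.2099]
ee_rot: [[-0.157, 0.988, -0.001], [0.988, 0.157, 0.001], [0.001, -0.001, -1.0]]
wrist_force: [-2.9, -2.8, 1.9]
gripper_width: 0.484
```

```bash
python3 -c "
from h import *
go((.555,-.195,.216),75);print(r.sense()['moment'])
s,_=snap('side','s14.png');cv2.imwrite('pics/c20.png',cv2.resize(s[80:200,225:345],None,fx=5,fy=5,interpolation=cv2.INTER_CUBIC))
w,_=snap('wrist','w14.png');cv2.imwrite('pics/c21.png',cv2.resize(w[150:340,180:380],None,fx=3,fy=3,interpolation=cv2.INTER_CUBIC))"
```

```text
t 22.37 tcp [ 0.5556 -0.1956  0.2099] yaw 99.01 j [-3.700e+00  1.910e+01 -5.800e+00 -1.000e-01 -6.510e+01 -1.673e+02] F [-2.9 -2.8  1.9] w 0.484
ROW [ 0.018 -0.012 -0.154] [-0.012 -0.01   4.802] dist rows 0.14885431265338156 3.353196418993786
[-0.52084151  0.71749113  0.81213648]
```

View pics/c20.png

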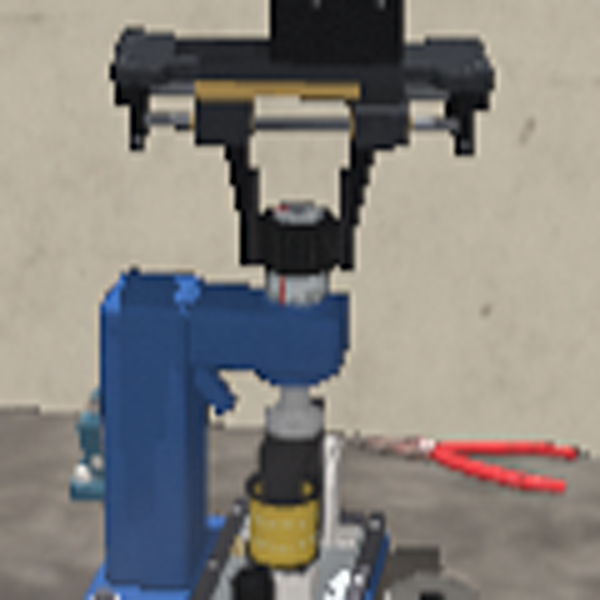

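View pics/c21.png

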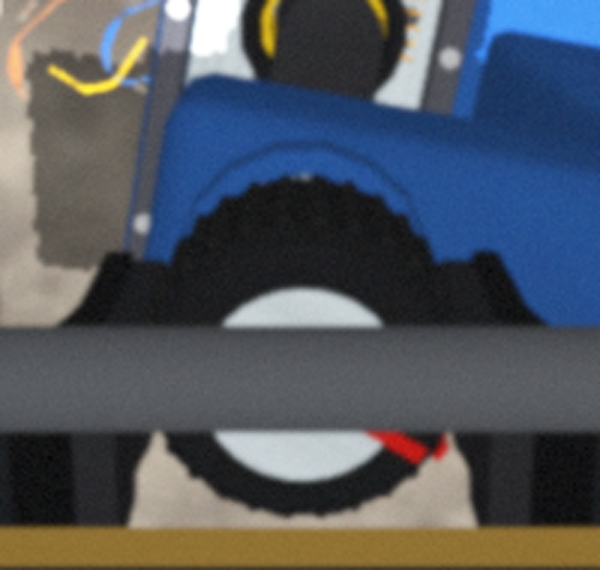

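Request:
{"api": "move_arm", "payload": {"motion": [0,0,0,0,0,0,-1,0,0,0,0,0,0,-1,0,0,0,0,0,0,-1,0,0,0,0,0,0,-1,0,0,0,0,0,0,-1,0,0,0,0,0,0,-1,0,0,0,0,0,0,-1,0,0,-0.3,0,0,0,-1,0,0,-1,0,0,0,-1,0,0,-2,0,0,0,-1,-1,0,-2.3,0,0,-1,-1,-1.6,0,-2.3,0,0,-2,-1,-1.6,0,-2.3,0,0,-2,-1,-1.6,0,-2.3,0,0,-2,-1]}}

```text
time_s: 23.63
tcp_pos: [0.5657, -0.2597, 0.3011]
ee_rot: [[-0.326, 0.945, -0.002], [0.945, 0.326, 0.002], [0.002, -0.001, -1.0]]
wrist_force: [-0.3, -0.2, -0.5]
gripper_width: 1.0
```

```bash
python3 -c "
from h import *
go((.555,-.195,.216),75);print(r.sense()['moment'])
s,_=snap('side','s15.png');cv2.imwrite('pics/c22.png',cv2.resize(s[80:280,225:345],None,fx=3,fy=3,interpolation=cv2.INTER_CUBIC))
w,_=snap('wrist','w15.png')
t,_=snap('top','t15.png')"
```

```text
t 23.63 tcp [ 0.5657 -0.2597  0.3011] yaw 109.04 j [-9.800e+00  1.960e+01  7.900e+00 -1.000e-01 -7.850e+01 -1.511e+02] F [-0.3 -0.2 -0.5] w 1.0
ROW [1.611 0.275 2.13 ] [-0.017 -0.022  6.808] dist rows 2.575187193797443 4.754409222385877
[-0.03580418 -0.09439109  0.01072741]
```

View pics/c22.png

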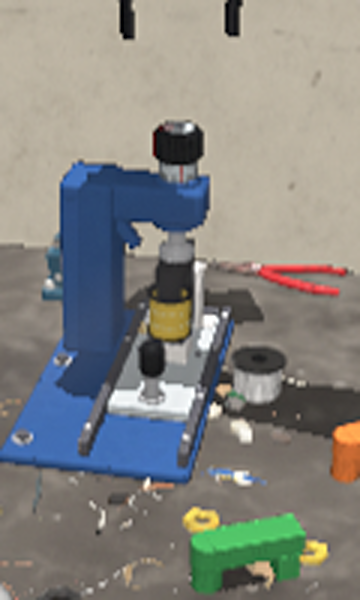

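View pics/w15.png

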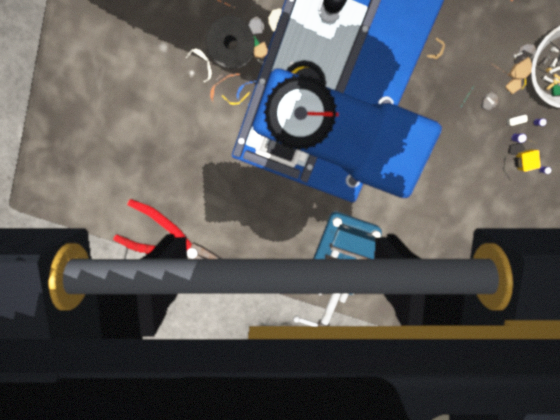

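Run:
```python
from h import *
im,p=load('w15.png')
c=im[60:165,250:355]; cv2.imwrite('pics/c23.png',cv2.resize(c,None,fx=5,fy=5,interpolation=cv2.INTER_CUBIC))
s,q=load('s15.png'); cv2.imwrite('pics/c24.png',cv2.resize(s[112:178,262:308],None,fx=9,fy=9,interpolation=cv2.INTER_CUBIC))
a=plane(p,301,113,.235);b=plane(p,334,114,.235);print(a,np.degrees(np.arctan2(*(b-a)[[1,0]])))
```

```text
[ 0.55522123 -0.19387381  0.235     ] 17.458291364304813
```

View pics/c23.png

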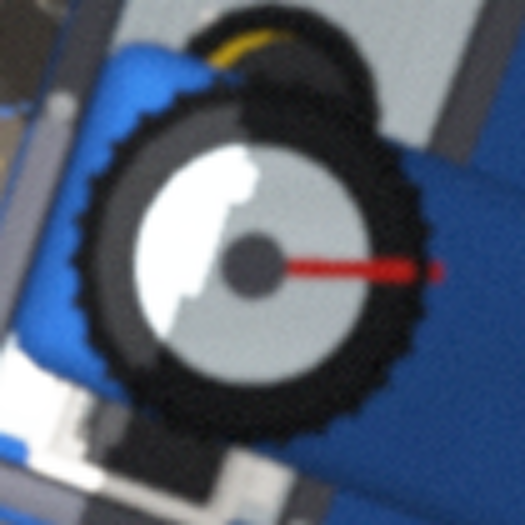

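View pics/c24.png

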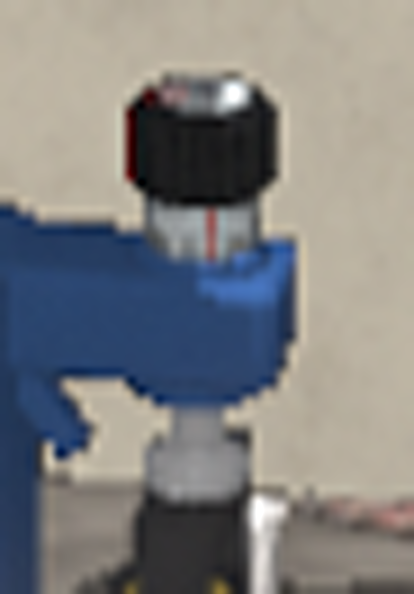

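```bash
python3 -c "
from h import *
go((.5556,-.194,.29),166)
go((.5556,-.194,.2105),166)"
```

```text
t 23.78 tcp [ 0.5656 -0.2582  0.3012] yaw 109.19 j [-9.700e+00  1.950e+01  7.800e+00 -1.000e-01 -7.850e+01 -1.511e+02] F [0.2 0.3 0.5] w 0.996
ROW [1.598 0.291 0.284] [-1.0000e-03 -2.9000e-02 -1.1362e+01] dist rows 1.5820405433767142 7.934124546435074
t 23.78 tcp [ 0.5656 -0.2582  0.3012] yaw 109.19 j [-9.700e+00  1.950e+01  7.800e+00 -1.000e-01 -7.850e+01 -1.511e+02] F [0.2 0.3 0.5] w 0.996
ROW [1.594 0.294 2.272] [-1.0000e-03 -2.9000e-02 -1.1362e+01] dist rows 2.676865461316162 7.934124546435074
```

Request:
{"api": "move_arm", "payload": {"motion": [0.5,0.1,0,0,0,-1.4,-1,1,0.2,0.1,0,0,-2.8,-1,1.59,0.29,0.28,0,0,-4.2,-1,1.59,0.29,0.28,0,0,-5.6,-1,1.59,0.29,0.28,0,0,-7,-1,1.59,0.29,0.28,0,0,-8.4,-1,1.59,0.29,0.28,0,0,-9.8,-1,1.59,0.29,0.28,0,0,-11.36,-1,1.59,0.29,0.28,0,0,-11.36,-1,1.59,0.29,0.9,0,0,-11.36,-1,1.59,0.29,1.5,0,0,-11.36,-1,1.59,0.29,2.0,0,0,-11.36,-1,1.59,0.29,2.27,0,0,-11.36,-1,1.59,0.29,2.27,0,0,-11.36,-1,1.59,0.29,2.27,0,0,-11.36,-1]}}

```text
time_s: 25.03
tcp_pos: [0.5557, -0.1941, 0.2109]
ee_rot: [[-0.97, 0.242, -0.002], [0.242, 0.97, 0.001], [0.002, 0.0, -1.0]]
wrist_force: [0.2, 0.0, 0.0]
gripper_width: 1.0
```

```bash
python3 -c "
from h import *
go((.5556,-.194,.2105),166);print(r.sense()['moment'])"
```

```text
t 25.03 tcp [ 0.5557 -0.1941  0.2109] yaw 165.97 j [-3.500e+00  1.910e+01 -5.800e+00 -1.000e-01 -6.530e+01 -1.005e+02] F [0.2 0.  0. ] w 1.0
ROW [0.004 0.001 0.009] [ 0.005 -0.025 -0.007] dist rows 0.009662794546448847 0.01854660466927494
[ 0.01060993 -0.19274806 -0.00374378]
```

Request:
{"api": "move_arm", "payload": {"motion": [0,0,0,0,0,0,1,0,0,0,0,0,0,1,0,0,0,0,0,0,1,0,0,0,0,0,0,1,0,0,0,0,0,0,1,0,0,0,0,0,0,1,0,0,0,0,0,0,1,0,0,0,0,0,0,1,0,0,0,0,0,0,1,0,0,0,0,0,0,1,0,0,0,0,0,0,1,0,0,0,0,0,0,1]}}

```text
time_s: 26.03
tcp_pos: [0.5557, -0.1941, 0.2109]
ee_rot: [[-0.97, 0.242, -0.002], [0.242, 0.97, 0.001], [0.002, 0.0, -1.0]]
wrist_force: [-0.5, -0.7, 0.6]
gripper_width: 0.485
```

```bash
python3 -c "
from h import *
go((.5556,-.194,.2105),166);print(r.sense()['moment'])"
```

```text
t 26.03 tcp [ 0.5557 -0.1941  0.2109] yaw 165.97 j [-3.500e+00  1.910e+01 -5.800e+00 -1.000e-01 -6.530e+01 -1.005e+02] F [-0.5 -0.7  0.6] w 0.485
ROW [0.004 0.001 0.01 ] [ 0.004 -0.026 -0.006] dist rows 0.009975467982170609 0.01906423975223429
[ 0.02053148 -0.0910781   0.00816118]
```

Request:
{"api": "move_arm", "payload": {"motion": [0,0,0,0,0,0.5,1,0,0,0,0,0,1,1,0,0,0,0,0,1,1]}}

```text
time_s: 26.28
tcp_pos: [0.5558, -0.1942, 0.2108]
ee_rot: [[-0.945, 0.326, -0.002], [0.326, 0.945, 0.001], [0.002, -0.0, -1.0]]
wrist_force: [0.8, -0.7, -0.3]
gripper_width: 0.489
```

```bash
python3 -c "
from h import *
go((.5556,-.194,.2105),166);print(r.sense()['moment'])"
```

```text
t 26.28 tcp [ 0.5558 -0.1942  0.2108] yaw 160.97 j [  -3.5   19.1   -5.8   -0.   -65.3 -105.5] F [ 0.8 -0.7 -0.3] w 0.489
ROW [0.005 0.003 0.009] [ 0.    -0.026 -1.005] dist rows 0.010171363806456224 0.7022071453244387
[-0.04915199 -0.14217593  0.20054238]
```

Request:
{"api": "move_arm", "payload": {"motion": [0,0,0,0,0,0.5,1,0,0,0,0,0,1,1,0,0,0,0,0,1,1]}}

```text
time_s: 26.53
tcp_pos: [0.5558, -0.1942, 0.2108]
ee_rot: [[-0.914, 0.406, -0.002], [0.406, 0.914, 0.001], [0.002, -0.0, -1.0]]
wrist_force: [-0.0, -1.0, 0.5]
gripper_width: 0.482
```

```bash
python3 -c "
from h import *
go((.5556,-.194,.2105),166);print(r.sense()['moment'])"
```

```text
t 26.53 tcp [ 0.5558 -0.1942  0.2108] yaw 156.03 j [  -3.5   19.1   -5.8   -0.   -65.3 -110.4] F [-0.  -1.   0.5] w 0.482
ROW [0.006 0.003 0.008] [-0.002 -0.026 -1.994] dist rows 0.009640106354124437 1.3923521313105878
[-0.02388803 -0.20010116  0.27357274]
```

Request:
{"api": "move_arm", "payload": {"motion": [0,0,0,0,0,0.5,1,0,0,0,0,0,1,1,0,0,0,0,0,1.5,1,0,0,0,0,0,2,1,0,0,0,0,0,2,1]}}

```text
time_s: 26.95
tcp_pos: [0.5557, -0.1943, 0.2106]
ee_rot: [[-0.83, 0.557, -0.003], [0.557, 0.83, 0.0], [0.002, -0.001, -1.0]]
wrist_force: [0.2, -1.5, -0.5]
gripper_width: 0.485
```

```bash
python3 -c "
from h import *
go((.5556,-.194,.2105),166);print(r.sense()['moment'])"
```

```text
t 26.95 tcp [ 0.5557 -0.1943  0.2106] yaw 146.14 j [  -3.5   19.1   -5.8   -0.   -65.3 -120.3] F [ 0.2 -1.5 -0.5] w 0.485
ROW [0.005 0.004 0.004] [-0.008 -0.029 -3.973] dist rows 0.0073477100823844494 2.7744043536794227
[-0.14469183 -0.21437661  0.42593384]
```

Request:
{"api": "move_arm", "payload": {"motion": [0,0,0,0,0,0.5,1,0,0,0,0,0,1,1,0,0,0,0,0,1.5,1,0,0,0,0,0,2,1,0,0,0,0,0,2,1]}}

```text
time_s: 27.37
tcp_pos: [0.5557, -0.1943, 0.2105]
ee_rot: [[-0.723, 0.691, -0.003], [0.691, 0.723, 0.0], [0.002, -0.002, -1.0]]
wrist_force: [-0.2, -1.0, -1.0]
gripper_width: 0.482
```

```bash
python3 -c "
from h import *
go((.5556,-.194,.2105),166);print(r.sense()['moment'])
s,_=snap('side','s16.png');cv2.imwrite('pics/c25.png',cv2.resize(s[112:178,262:308],None,fx=9,fy=9,interpolation=cv2.INTER_CUBIC))"
```

```text
t 27.37 tcp [ 0.5557 -0.1943  0.2105] yaw 136.28 j [  -3.5   19.1   -5.8   -0.   -65.3 -130.2] F [-0.2 -1.  -1. ] w 0.482
ROW [0.007 0.005 0.001] [-0.013 -0.029 -5.945] dist rows 0.00829108863960421 4.151346303251608
[-0.15603351 -0.19670945  0.55323819]
```

View pics/c25.png

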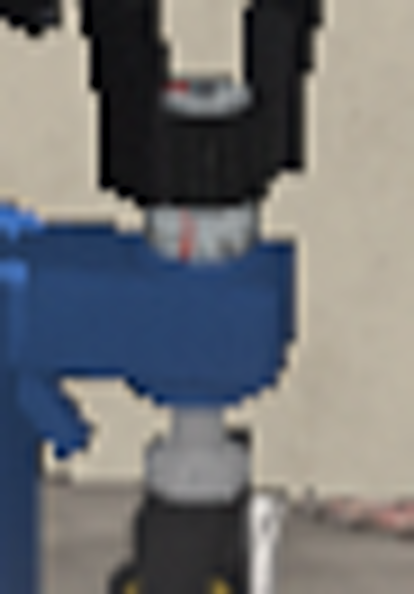

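Request:
{"api": "move_arm", "payload": {"motion": [0,0,0,0,0,-0.5,1,0,0,0,0,0,-1,1,0,0,0,0,0,-1.5,1,0,0,0,0,0,-2,1,0,0,0,0,0,-2,1]}}

```text
time_s: 27.83
tcp_pos: [0.5557, -0.1943, 0.2106]
ee_rot: [[-0.834, 0.552, -0.003], [0.552, 0.834, 0.0], [0.002, -0.001, -1.0]]
wrist_force: [-0.5, -0.4, -0.1]
gripper_width: 0.486
```

```bash
python3 -c "
from h import *
go((.5556,-.194,.2105),166);print(r.sense()['moment'])"
```

```text
t 27.83 tcp [ 0.5557 -0.1943  0.2106] yaw 146.47 j [  -3.5   19.1   -5.8   -0.   -65.3 -120. ] F [-0.5 -0.4 -0.1] w 0.486
ROW [0.006 0.005 0.003] [-0.007 -0.029 -3.907] dist rows 0.007908614478760003 2.7283345183478214
[ 0.06282466 -0.18849281  0.3352741 ]
```

Request:
{"api": "move_arm", "payload": {"motion": [0,0,0,0,0,-0.5,1,0,0,0,0,0,-1,1,0,0,0,0,0,-1.5,1,0,0,0,0,0,-2,1,0,0,0,0,0,-2,1]}}

```text
time_s: 28.25
tcp_pos: [0.5557, -0.1942, 0.2108]
ee_rot: [[-0.917, 0.399, -0.002], [0.399, 0.917, 0.001], [0.002, -0.0, -1.0]]
wrist_force: [-0.5, -0.0, 1.2]
gripper_width: 0.486
```

```bash
python3 -c "
from h import *
go((.5556,-.194,.2105),166);print(r.sense()['moment'])
s,_=snap('side','s17.png');cv2.imwrite('pics/c26.png',cv2.resize(s[112:178,262:308],None,fx=9,fy=9,interpolation=cv2.INTER_CUBIC))"
```

```text
t 28.25 tcp [ 0.5557 -0.1942  0.2108] yaw 156.5 j [  -3.5   19.1   -5.8   -0.   -65.3 -110. ] F [-0.5 -0.   1.2] w 0.486
ROW [0.005 0.003 0.007] [-0.002 -0.027 -1.9  ] dist rows 0.008876110489937316 1.3266639716870232
[ 0.08723019 -0.13353794  0.21712437]
```

View pics/c26.png

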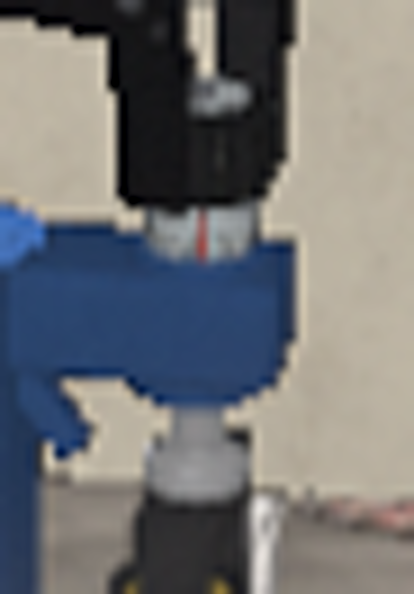

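Request:
{"api": "move_arm", "payload": {"motion": [0,0,0,0,0,-0.5,1,0,0,0,0,0,-1,1,0,0,0,0,0,-1.4,1,0,0,0,0,0,-1.4,1]}}

```text
time_s: 28.63
tcp_pos: [0.5558, -0.1941, 0.2109]
ee_rot: [[-0.958, 0.286, -0.002], [0.286, 0.958, 0.001], [0.002, 0.0, -1.0]]
wrist_force: [-0.1, 0.0, 1.4]
gripper_width: 0.487
```

```bash
python3 -c "
from h import *
go((.5556,-.194,.2105),166);print(r.sense()['moment'])"
```

```text
t 28.63 tcp [ 0.5558 -0.1941  0.2109] yaw 163.37 j [  -3.5   19.1   -5.8   -0.   -65.3 -103.1] F [-0.1  0.   1.4] w 0.487
ROW [0.005 0.002 0.01 ] [ 0.001 -0.025 -0.526] dist rows 0.010906997931290801 0.36757195079883176
[ 0.15828014 -0.15203004  0.13097152]
```

Request:
{"api": "move_arm", "payload": {"motion": [0,0,0,0,0,0,-1,0,0,0,0,0,0,-1,0,0,0,0,0,0,-1,0,0,0,0,0,0,-1,0,0,0,0,0,0,-1,0,0,0,0,0,0,-1,0,0,0,0,0,0,-1,0,0,-0.3,0,0,0,-1,0,0,-1,0,0,0,-1,0,0,-2,0,0,0,-1,-0.8,0,-2.3,0,0,0,-1,-1.6,0,-2.3,0,0,0,-1,-1.6,0,-2.3,0,0,0,-1,-1.6,0,-2.3,0,0,0,-1]}}

```text
time_s: 29.8
tcp_pos: [0.6179, -0.2125, 0.3007]
ee_rot: [[-0.958, 0.287, -0.005], [0.287, 0.958, 0.002], [0.005, 0.0, -1.0]]
wrist_force: [-0.6, -0.5, -0.7]
gripper_width: 0.999
```

```bash
python3 -c "
from h import *
go((.5556,-.194,.2105),166)
s,_=snap('side','s18.png');w,p=snap('wrist','w18.png')
cv2.imwrite('pics/c27.png',np.hstack([cv2.resize(s[112:178,262:308],(418,600),interpolation=cv2.INTER_CUBIC),cv2.resize(w[50:170,245:321],(380,600),interpolation=cv2.INTER_CUBIC)]))
cv2.imwrite('pics/c28.png',w)"
```

```text
t 29.8 tcp [ 0.6179 -0.2125  0.3007] yaw 163.34 j [-4.900e+00  2.290e+01  1.290e+01 -1.000e-01 -8.020e+01 -1.018e+02] F [-0.6 -0.5 -0.7] w 0.999
ROW [ 1.614e+00 -2.000e-03  2.264e+00] [ 0.002 -0.059 -0.532] dist rows 2.66687136924961 0.37355443981447695
```

View pics/c27.png

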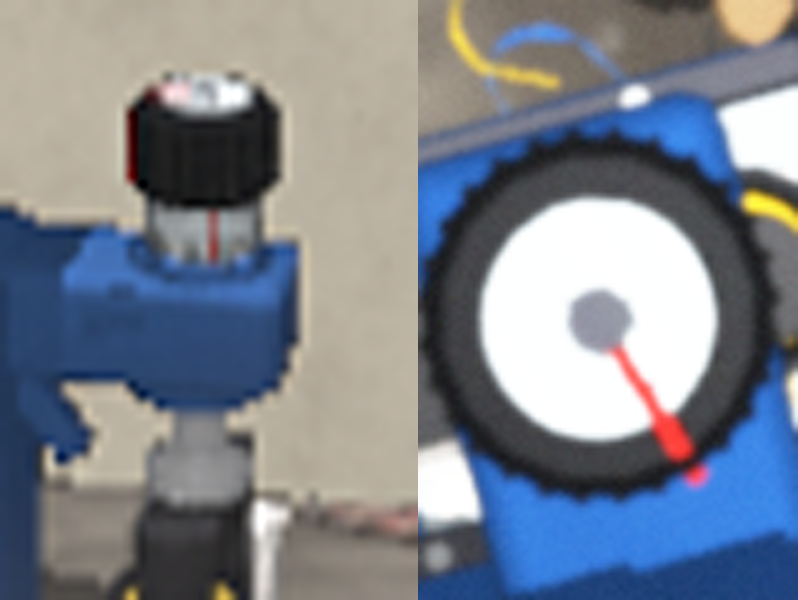

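View pics/c28.png

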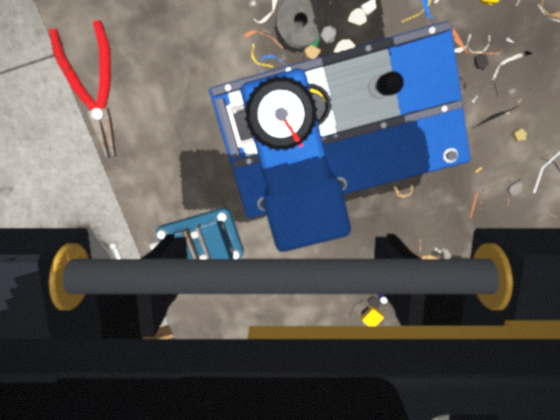

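View pics/s18.png

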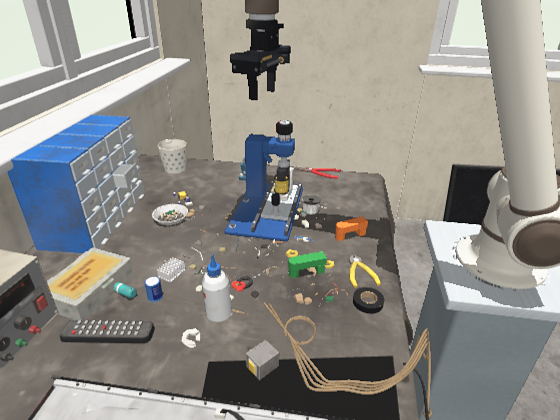

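```bash
python3 -c "
from h import *
w,p=load('w18.png');h=plane(p,388,83,.083);k=plane(p,281,114,.236);b=plane(p,298,143,.236)
print(h,k,np.linalg.norm((h-k)[:2]),np.degrees(np.arctan2(*(b-k)[[1,0]])))
print(proj(p,k),r.sense()['wrist_force'])"
```

```text
[ 0.55710238 -0.0851439   0.083     ] [ 0.5548915  -0.19376221  0.236     ] 0.10864081045926904 14.507562376626485
[281. 114.] [-0.11454213  0.74545025 -0.17259014]
```

```bash
python3 -c "
from h import *
w,p=load('w18.png')
cv2.imwrite('pics/c29.png',cv2.resize(w[50:130,230:430],None,fx=4,fy=4,interpolation=cv2.INTER_CUBIC))"
```

```text
(no output)
```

View pics/c29.png

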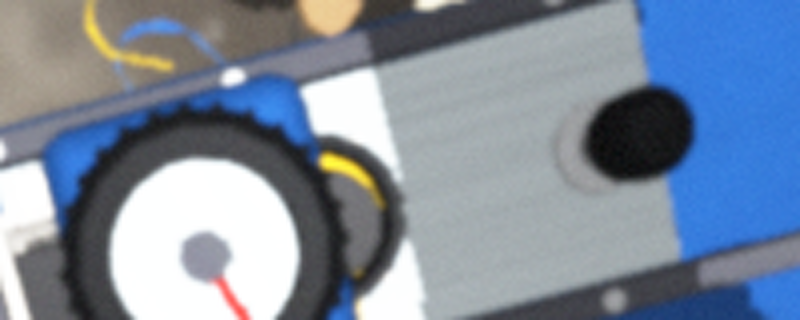

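```bash
python3 -c "
from h import *
print(r.finish_job(), r.sense()['time_s'])"
```

```text
the job is handed in; nothing more can be done
the job is handed in; nothing more can be done
```

The core is seated on its mate, the shuttle is in at its stop, and the foot is clamped on the core with the clutch clicked over about three times. I handed the job in at about 30 s of the 72 s, with the gripper open and clear of everything.

- **Seating:** the dark grey core went in round leg towards the handle. I felt contact at the fully-home height and then released it.
- **Shuttle:** I pushed the handle until it stopped dead at about 19 N. In the last picture the handle is roughly 113 mm from the screw axis by eye, against 115 mm nominal.
- **Clamping:** I turned the knob clockwise about 5.9 rad. After letting go, the red mark on the knob leads the one on the thimble by about 87–90°, which is three clicks.

**What disagreed:**
- **Torque:** at the clutch I read up to about 0.8 N m, well above the stated 0.27 N m. I did not find out why.
- **Spring-back:** the screw turned back about 0.64 rad when I first let go. I gripped the knob again and turned it 30°. The torque rose steadily, so I judge the foot is bearing on the core. I then eased the torque down to about 0.13 N m before letting go, and the marks stayed where they were.

I did not touch the bottle, the small transformer, the spool or the green and orange look-alikes. The last side view shows nothing out of place.

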